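# Lock the welding jig's hold-down bar

## Task

Lock the welding jig: push the brass lock pin fully home into its bracket, then take the red spring clip out of its black stand and push its straight leg down through the hole in the end of the pin until its collar sits on the pin and its bow has sprung over. Feel your way: never press on the jig, pin or clip with more than about 30 N, let go at the end, and leave the can, brush and magnet where they are.

Things in the scene. Friction and masses are not known exactly. Their poses are not given: they have to be found in the camera images.
- jig: Welding jig: grey base 280 (x -70 to +210) x 130 x 12, two blue cheeks (50 in x, y 16 to 28 and -16 to -28, 92 high), between them a steel bar (28 wide, top 83 high) running to x = 180. Origin on the table under the cheeks, z up. The pin lies along the jig's y at x = 0, its axis 68 to 76 high (unmeasured); its +y end has a vertical 8 x 8 hole, 90 from the head's inner face, 14 from the end.
- pin (a joint): Brass lock pin, diameter 26, round head (diameter 40, 8 thick) at its -y end: how far (m) it still stands out towards the jig's -y. 0 = home: rigid stop, head against the dark bushing, whose end stands 0 to 20 mm out of the -y cheek (unmeasured). Starts 0.040 to 0.054 out. Needs about 5 N to slide, stays where it is left, does not turn.
- clip_coil (a point): Centre of the red coil atop the loose R-shaped spring clip (6 wire, about 80 g): coil diameter 26, 12 wide along the clip's y, flat sides to pinch. z up along the straight steel leg, which is at clip x = -10 from here, its round tip 88 below. The bow is on the clip's +x side. At the start the clip stands upright in its stand, this point 94 above the table.
- clip_seat (a point): Point on the axis of the clip's leg, 43 above its tip, 45 below the coil centre, 13 below the dark stop collar (diameter 14): on the pin's axis when the collar sits on the pin. Axes as the clip's. It fits with clip y along the pin, bow to either side. With the pin home the hole is 42 to 62 from the jig's origin along +y (unmeasured: find it by feel or sight).
- bow (a joint): Spread of the clip's red bow, rad: 0 relaxed, up to about 0.06 as its throat passes the pin's side; spring 9 N m/rad, small preload. The bow's flared end, 65 below the coil centre, meets the pin when the leg is about 35 deep in the hole; pressing on takes about 5 to 12 N, then it snaps in and pulls down over the last 10 to 15 mm.
- block: Fixed black stowage stand: slim post 16 (x) x 22 (y), 62 high, on a foot 60 x 66 x 12, origin under its centre. The clip's leg stands 56 deep in the 7 wide hole in the post's top, its collar on the top and its bow beside the post: lift it straight up and clear. Swaps places with the can from time to time.
- can: Loose yellow can, diameter 56, 100 high, origin under its centre. Leave alone.
- brush: Loose wire brush, 260 long, 36 wide, 33 high, wooden back over brass bristles, lying beyond the stand. Leave alone.
- magnet: Loose green L-shaped welding magnet, 70 x 70 x 12, beside the jig. Leave alone.
Things that resemble listed ones, but are neither listed nor needed, are in the scene too. What is shaped like the part that bears clip_coil but white is not meant.

How it is judged (in metres and radians):
On the way, in this order (a step that is already met when the one before it is completed fails the run):
1. the lock pin is fully home (value of joint pin below 0.002 m), for 0.2 s.
2. the clip is through the pin, collar on the pin and bow sprung over (x of clip_seat in the frame of pin between -0.004 and 0.004 m and y of clip_seat in the frame of pin between 0.058 and 0.066 m and z of clip_seat in the frame of pin between -0.004 and 0.003 m and value of joint bow below 0.035 rad), for 0.2 s.
At the end, for the whole second after the job is handed in: The pin is home (within 3 mm), the clip's leg stands in the pin's hole with its collar down on the pin (within 3 mm; seat point within 4 mm of the hole's centre), upright within 0.25 rad, the bow has sprung back (spread under 0.035 rad), and the clip is let go (all of step 2 and value of joint pin below 0.003 m and angle between the z axis of clip_coil and the z axis of jig, either way round below 0.25 rad); the robot touches nothing.
It fails at once if more than 35 N between the clip and the jig or pin (contact force between clip and jig above 35 N or contact force between clip and pin above 35 N).
It fails at once if more than 35 N between the gripper or arm and the jig or pin (contact force between any of the fingers, the arm and jig above 35 N or contact force between any of the fingers, the arm and pin above 35 N).
It fails at once if can moved more than 3 cm (distance of can from where it was at the start of the episode above 0.03 m).
It fails at once if brush moved more than 3 cm (distance of brush from where it was at the start of the episode above 0.03 m).
It fails at once if magnet moved more than 3 cm (distance of magnet from where it was at the start of the episode above 0.03 m).
It also fails if it takes over 72 s, if anything falls off the work surface, if the arm or the gripper's body presses on something with over 40 N, if the wrist force passes 120 N, or if a joint passes its speed limit or range.

## Robot

A 6-joint arm with a two-finger parallel gripper is mounted at the origin on the work surface. World frame = base frame: x ahead of the robot, y to its left, z up, the work surface at z = 0. Lengths are in mm, angles in rad, forces in N, time in s.
With the tool pointing down it reaches from about 350 to 875 mm from the base axis. Payload 4.2 kg.
Tool frame: the origin (TCP) lies midway between the tips of the shut fingers; the grasp point (between the pads) lies 19 mm behind it; z points along the fingers, y is the direction in which the jaws open and shut (so a half turn about z gives the same grasp; the last joint's range is limited). The gripper opens to 85 mm and grips with 20 to 120 N. Pads are 22 mm wide; open, the fingers measure 114 mm over their backs; the gripper's body (76 mm by 85 mm) begins 54 mm behind the grasp point. The pads swing forward as they close: fully open they stand 13 mm farther back than shut.
Start: joints at [1.375, 0.385, 0.008, 0, -1.194, -0.259], TCP at [274.518, 561.462, 231.312] pointing down, gripper open.
Joint ranges: [-3.14, 3.14], [-1.21, 2.06], [-1.07, 1.41], [-3.16, 2.05], [-2.99, -0.16], [-3.1, 3.1]. Speed limits (rad/s): [2.79, 2.79, 3.14, 3.14, 3.14, 3.14].

## Interface

Orientations are given as a unit quaternion [x, y, z, w].
In Python, from bench import arm gives the robot as it stands.
- The arm moves only by the tool servo_tool, never from a script. Its argument "rows" is a list of rows, each an object of numbers: "fingers": the finger opening in cm, from 0 to 8.54; "x", "y", "z": the shift along the tool's x, y, z in cm; "turn": the turn about the tool's z in degrees. A call has 1 to 10 rows; each row shifts and turns the commanded pose from where the row before left it, along the tool's axes as they then stand; what a row does not reach is not made up. A row lasts 1/12 s, in which the tool goes at most 41.7 mm and 7.16 degrees, less where a joint would pass 70% of its speed; a pose out of reach is approached as far as the arm can. A call is refused whole if a number of a shift passes 4.17 or a number of a turn 7.16, either way. A call with a gripper value outside its range is refused whole. The fingers move at their own pace and stop on an object; the grip force is fixed at half the most. Time passes only in rows, so rows that do not move let the fingers close. It gives the time, the measured TCP pose, the force and the opening at its end, in the units of the state.
- arm.read_state(): the state, without advancing time (a new reading comes with each control period).
- arm.get_image(name): name is "scene" or "top" or "wrist"; returns (picture, depth): 420x560x3 uint8, red, green, blue; 420x560 float32, mm along the optical axis (not along the pixel's ray), 0 where there is no reading.
- arm.camera_model(name): a dict with "fx", "fy", "cx", "cy" (pixels), "pose" (4x4, takes a point from camera to world coordinates). Camera axes: x right, y down, z forward; pixel columns grow to the right and rows downward; lengths in mm; the calibration is good to about 2 mm. A picture is of the moment at which its call begins: read the wrist's pose just before it. camera_model takes no time and is no camera call; for the wrist camera it gives the pose at the moment of the call.
- arm.job_done(): hands the job in, once; it reports no verdict.
The state is a dict: "clock": time; "joints": joint angles; "joint_vel": joint speeds; "joint_efforts": joint torques, N m; "position": TCP position; "ee_rot": TCP orientation; "contact_force": force on the tool from outside, world axes, zero at the start; "wrist_torque": the same for the moment, N m; "gripper_width": finger opening in mm.
Only numpy, scipy, OpenCV 4.12 (cv2) and the standard library are available. Lean on these libraries where they do the work, as an engineer would, in place of code of your own. Each camera call takes 0.05 s, during which the arm holds its last target.

## Working session

There is one attempt and no reset: what is moved stays moved. The work goes in short steps, Python scripts to look and compute and a tool call to move; the robot and the scene stay as the last step left them, time stands still between calls to the robot, and variables do not carry over. Pictures are saved under pics/ and viewed, and the job is handed in when it is done.

Besides the shell and the picture viewer there is one more tool, called in YAML: its name, and indented under it one key for each argument. servo_tool: Moves the arm, as the interface text tells. Its arguments: {"type":"object","properties":{"rows":{"type":"array","items":{"type":"object","properties":{"fingers":{"type":"number"},"x":{"type":"number"},"y":{"type":"number"},"z":{"type":"number"},"turn":{"type":"number"}}}}},"required":["rows"]}

```bash
ls; mkdir -p pics; python3 - <<'E'
from bench import arm
import cv2,numpy as np
print(arm.read_state())
for n in ["scene","top"]:
    im,d=arm.get_image(n); cv2.imwrite(f"pics/{n}0.png",im[:,:,::-1]); np.save(f"pics/{n}0_d.npy",d); np.save(f"pics/{n}0.npy",im)
    print(n,arm.camera_model(n))
print(arm.read_state()['clock'])
E
```

```text
pics
{'clock': 0.0, 'joints': array([ 1.37457491e+00,  3.85555919e-01,  6.64057089e-03, -5.05184250e-04,
       -1.19399574e+00, -2.58616175e-01]), 'joint_vel': array([ 4.94900428e-04,  1.20523066e-03,  5.41441962e-05,  2.12403330e-04,
       -6.14000571e-04,  9.18496878e-05]), 'joint_efforts': array([ 4.04189668e-04, -3.92286623e+01,  1.88400650e+01,  4.18624967e+00,
       -4.70802115e-03,  6.31893471e-06]), 'position': array([274.28967451, 560.95291555, 230.22681804]), 'ee_rot': array([ 9.74230021e-01, -2.25554190e-01, -2.01677139e-04,  1.06418890e-03]), 'contact_force': array([-0.64188901,  0.90502766,  0.44294356]), 'wrist_torque': array([0.00662003, 0.00899902, 0.00993067]), 'gripper_width': 85.3530230177425}
scene {'fx': 493.87400029354694, 'fy': 493.87400029354694, 'cx': 277.42011428884973, 'cy': 208.281734921095, 'pose': array([[-1.07259861e-01,  5.88654448e-01, -8.01237333e-01,
         1.23033035e+03],
       [ 9.94200025e-01,  5.71399600e-02, -9.11116613e-02,
         2.01048757e+02],
       [-7.85061557e-03, -8.06362800e-01, -5.91369091e-01,
         6.01295808e+02],
       [ 0.00000000e+00,  0.00000000e+00,  0.00000000e+00,
         1.00000000e+00]])}
top {'fx': 536.7652027200966, 'fy': 536.7652027200966, 'cx': 278.0754929476652, 'cy': 201.25380169844098, 'pose': array([[ 9.84700841e-03, -9.96526630e-01,  8.26904595e-02,
         4.67268744e+02],
       [-9.99928555e-01, -9.25264319e-03,  7.56797768e-03,
         1.14106578e+02],
       [-6.77658598e-03, -8.27590735e-02, -9.96546544e-01,
         1.08413845e+03],
       [ 0.00000000e+00,  0.00000000e+00,  0.00000000e+00,
         1.00000000e+00]])}
0.1
```

View pics/scene0.png

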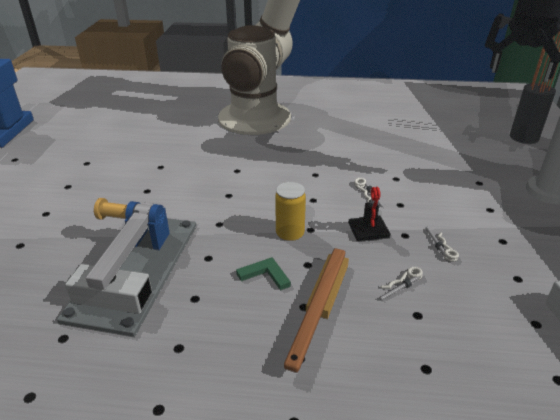

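View pics/top0.png

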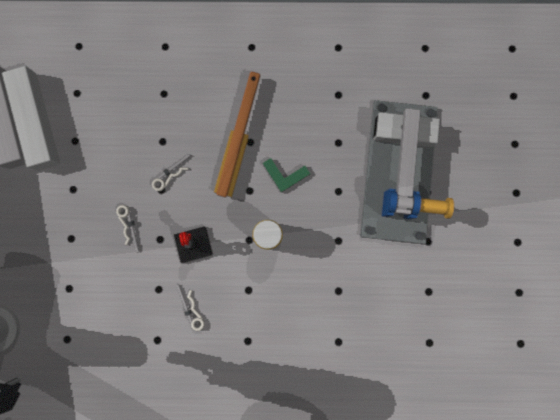

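The scene view shows the jig at about (130,255) with its pin head at (100,209), the can at (290,212), and the stand with the red clip at (372,215). In the top view the jig is at (400,170), the pin head at (450,207), the clip at (185,240) and the can at (267,235). The white clips are decoys. Next I measure.

```bash
cat > h.py <<'E'
import numpy as np,cv2
from bench import arm
def cloud(d,cm):
    v,u=np.mgrid[0:d.shape[0],0:d.shape[1]]
    P=np.stack([(u-cm['cx'])/cm['fx']*d,(v-cm['cy'])/cm['fy']*d,d],-1)
    W=P@cm['pose'][:3,:3].T+cm['pose'][:3,3]
    W[d<=0]=np.nan
    return W
def ray(u,v,z,cm):
    r=cm['pose'][:3,:3]@np.array([(u-cm['cx'])/cm['fx'],(v-cm['cy'])/cm['fy'],1]); o=cm['pose'][:3,3]
    return o+r*(z-o[2])/r[2]
def hsv(im): return cv2.cvtColor(im,cv2.COLOR_RGB2HSV)
E
python3 - <<'E'
from h import *
for n in ["top","scene"]:
    im=np.load(f"pics/{n}0.npy");d=np.load(f"pics/{n}0_d.npy");cm=arm.camera_model(n);W=cloud(d,cm);H=hsv(im)
    print(n,"valid",(d>0).mean())
    ok=(d>0)
    def st(name,m):
        m=m&ok; P=W[m]
        v,u=np.nonzero(m)
        print(name,len(P),np.nanmedian(P,0).round(1),np.nanpercentile(P,2,axis=0).round(1),np.nanpercentile(P,98,axis=0).round(1),u.min(),u.max(),v.min(),v.max())
    h,s,v=H[...,0],H[...,1],H[...,2]
    red=((h<6)|(h>174))&(s>150)&(v>70)
    blue=(h>100)&(h<125)&(s>120)&(W[...,0]>300)&(W[...,1]<0)
    pin=(h>12)&(h<28)&(s>120)&(W[...,1]<-100)
    st("red",red&(W[...,2]>40));st("blue",blue);st("pin",pin)
    P=W[blue&ok&(W[...,2]>85)] ; 
    if len(P)>20:
        r=cv2.minAreaRect(P[:,:2].astype(np.float32));print("cheek top",r,np.median(P[:,2]))
    P=W[pin&ok]
    for y in np.arange(-300,-100,6):
        q=P[(P[:,1]>y)&(P[:,1]<=y+6)]
        if len(q)>3: print(y,len(q),q.min(0).round(1),q.max(0).round(1))
    # base
    base=(np.abs(W[...,2]-12)<4)&(W[...,1]<-60)&(W[...,1]>-300)&(W[...,0]>300)&(W[...,0]<800)
    base&=s>0
    c,l,sts,_=cv2.connectedComponentsWithStats((base&ok).astype(np.uint8))
    k=1+np.argmax(sts[1:,4]); P=W[l==k]; print("base",len(P),cv2.minAreaRect(P[:,:2].astype(np.float32)),np.median(P[:,2]))
E
```

```text
top valid 0.9959948979591837
red 100 [479.8 292.5 102. ] [468.8 287.3  53.9] [490.8 300.  107.1] 180 189 232 245
blue 506 [548.8 -92.4  76.3] [ 525.1 -141.5   15.4] [576.  -84.9  92.6] 339 420 144 218
pin 463 [ 543.8 -179.    81.4] [ 525.9 -202.2   68.1] [ 557.9 -147.1   89.3] 421 513 145 242
cheek top ((550.1630859375, -114.00926208496094), (54.92479705810547, 31.09963607788086), 83.94035339355469) 88.68669565323955
-204 56 [ 524.1 -203.9   60.2] [ 560.6 -198.1   91.9]
-198 80 [ 523.9 -198.    58.2] [ 557.8 -192.    89. ]
-192 44 [ 529.9 -191.9   73.8] [ 554.3 -186.2   86.4]
-186 43 [ 477.8 -185.9   -2.6] [ 554.4 -180.4   85.5]
-180 42 [ 533.4 -179.9   73.2] [ 556.3 -174.3   86.1]
-174 40 [ 533.4 -173.9   70.9] [ 556.1 -168.    84.6]
-168 43 [ 533.3 -168.    72.5] [ 557.9 -162.    85.4]
-162 46 [ 533.2 -162.    71.8] [ 558.2 -156.    84.5]
-156 42 [ 535.  -155.8   73.1] [ 558.  -150.1   88.1]
-150 25 [ 536.7 -150.    76.5] [ 557.6 -144.8   85.3]
base 3407 ((619.906982421875, -121.77546691894531), (130.2938995361328, 280.0197448730469), 84.14126586914062) 10.811195346511113
scene val
[... 384 characters left out ...]
8028411865234) 89.44035428344813
-210 8 [ 550.2 -205.8   71.6] [ 561.5 -204.    87.7]
-204 82 [ 536.2 -203.7   57.4] [ 564.7 -198.    93.2]
-198 76 [ 530.  -197.9   57.3] [ 562.7 -192.1   92.9]
-192 42 [ 535.9 -192.    67.4] [ 559.  -186.3   85. ]
-186 42 [ 540.3 -186.    66.2] [ 559.6 -180.    84. ]
-180 34 [ 540.2 -179.9   68.7] [ 559.9 -174.1   85.4]
-174 42 [ 542.2 -174.    70.1] [ 561.8 -168.1   84.9]
-168 36 [ 542.  -167.5   69.3] [ 562.3 -162.    85.1]
-162 37 [ 545.5 -162.    69.5] [ 561.6 -156.1   84.5]
-156 34 [ 546.  -155.9   70.1] [ 563.  -150.2   85.4]
base 3669 ((622.4246826171875, -120.36075592041016), (131.31199645996094, 283.92626953125), 83.06607055664062) 11.66825913283185
```

```bash
python3 - <<'E'
from h import *
a=np.load("pics/top0.npy")[215:275,150:290];b=np.load("pics/scene0.npy")[170:250,330:410]
cv2.imwrite("pics/zt.png",cv2.resize(a,None,fx=5,fy=5,interpolation=cv2.INTER_CUBIC)[:,:,::-1])
cv2.imwrite("pics/zs.png",cv2.resize(b,None,fx=7,fy=7,interpolation=cv2.INTER_CUBIC)[:,:,::-1])
im,d=arm.get_image("wrist");cv2.imwrite("pics/w0.png",im[:,:,::-1]);cm=arm.camera_model("wrist");print(cm, arm.read_state()['position'])
E
```

```text
{'fx': 292.62809531657905, 'fy': 292.62809531657905, 'cx': 276.1347112029541, 'cy': 207.63762700324742, 'pose': array([[-4.39870309e-01, -8.56591855e-01, -2.69748967e-01,
         3.44538027e+02],
       [-8.98061027e-01,  4.19795523e-01,  1.31370127e-01,
         5.27573192e+02],
       [ 7.08827479e-04,  3.00036853e-01, -9.53927348e-01,
         3.72220142e+02],
       [ 0.00000000e+00,  0.00000000e+00,  0.00000000e+00,
         1.00000000e+00]])} [274.36591185 561.09268045 230.48113576]
```

View pics/zt.png

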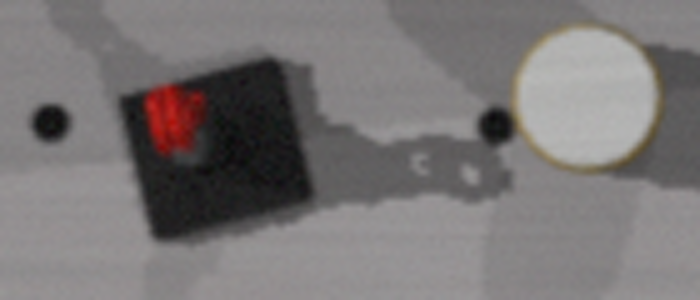

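View pics/zs.png

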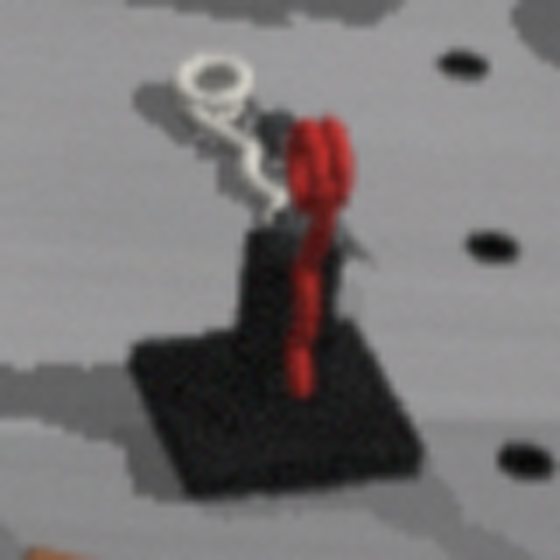

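View pics/w0.png

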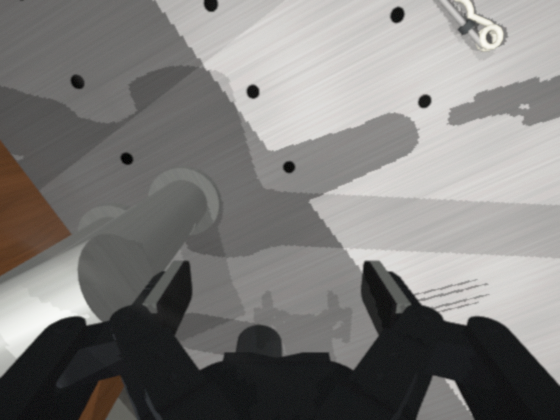

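The clip's bow faces +x, and the clip's x axis has a yaw of about +13°. The jig origin is about (551.5,-113.5) with yaw about -6.3°, and the pin axis is about 72 high. First I turn the tool 70° and close the fingers, then move over beside the pin head.

servo_tool:
  rows:
    - {"turn": 7, "fingers": 0}
    - {"turn": 7, "fingers": 0}
    - {"turn": 7, "fingers": 0}
    - {"turn": 7, "fingers": 0}
    - {"turn": 7, "fingers": 0}
    - {"turn": 7, "fingers": 0}
    - {"turn": 7, "fingers": 0}
    - {"turn": 7, "fingers": 0}
    - {"turn": 7, "fingers": 0}
    - {"turn": 7, "fingers": 0}

```text
invalid input at $.rows[0]: expected keys fingers, x, y, z, turn
```

servo_tool:
  rows:
    - {"x": 3.5, "y": -1.6}
    - {"x": 3.5, "y": -1.6}
    - {"x": 3.5, "y": -1.6}
    - {"x": 3.5, "y": -1.6}
    - {"x": 3.5, "y": -1.6}
    - {"x": 3.5, "y": -1.6}
    - {"x": 3.5, "y": -1.6}
    - {"x": 3.5, "y": -1.6}
    - {"x": 3.5, "y": -1.6}
    - {"x": 3.5, "y": -1.6}

```text
invalid input at $.rows[0]: expected keys fingers, x, y, z, turn
```

servo_tool:
  rows:
    - {"x": 3.5, "y": -1.6}
    - {"x": 3.5, "y": -1.6}
    - {"x": 3.5, "y": -1.6}
    - {"x": 3.5, "y": -1.6}
    - {"x": 3.5, "y": -1.6}
    - {"x": 3.5, "y": -1.6}
    - {"x": 3.5, "y": -1.6}
    - {"x": 3.5, "y": -1.6}
    - {"x": 3.5, "y": -1.6}
    - {"x": 3.5, "y": -1.6}

```text
invalid input at $.rows[0]: expected keys fingers, x, y, z, turn
```

servo_tool:
  rows:
    - {"x": 3.5, "y": -1.6}
    - {"x": 3, "y": -1.4}
    - {"x": 0}
    - {"x": 0}

```text
invalid input at $.rows[0]: expected keys fingers, x, y, z, turn
```

All five keys are required in every row, so none of those calls moved anything.

servo_tool:
  rows:
    - {"x": 0, "y": 0, "z": 0, "turn": 7, "fingers": 0}
    - {"x": 0, "y": 0, "z": 0, "turn": 7, "fingers": 0}
    - {"x": 0, "y": 0, "z": 0, "turn": 7, "fingers": 0}
    - {"x": 0, "y": 0, "z": 0, "turn": 7, "fingers": 0}
    - {"x": 0, "y": 0, "z": 0, "turn": 7, "fingers": 0}
    - {"x": 0, "y": 0, "z": 0, "turn": 7, "fingers": 0}
    - {"x": 0, "y": 0, "z": 0, "turn": 7, "fingers": 0}
    - {"x": 0, "y": 0, "z": 0, "turn": 7, "fingers": 0}
    - {"x": 0, "y": 0, "z": 0, "turn": 7, "fingers": 0}
    - {"x": 0, "y": 0, "z": 0, "turn": 7, "fingers": 0}

```text
clock: 0.98
position: [274.4, 561.2, 230.8]
ee_rot: [-0.666, 0.746, -0.0, -0.0]
contact_force: [1.2, -0.3, -0.5]
gripper_width: 0.0
```

servo_tool:
  rows:
    - {"x": 3.5, "y": -1.6, "z": 0, "turn": 0, "fingers": 0}
    - {"x": 3.5, "y": -1.6, "z": 0, "turn": 0, "fingers": 0}
    - {"x": 3.5, "y": -1.6, "z": 0, "turn": 0, "fingers": 0}
    - {"x": 3.5, "y": -1.6, "z": 0, "turn": 0, "fingers": 0}
    - {"x": 3.5, "y": -1.6, "z": 0, "turn": 0, "fingers": 0}
    - {"x": 3.5, "y": -1.6, "z": 0, "turn": 0, "fingers": 0}
    - {"x": 3.5, "y": -1.6, "z": 0, "turn": 0, "fingers": 0}
    - {"x": 3.5, "y": -1.6, "z": 0, "turn": 0, "fingers": 0}
    - {"x": 3.5, "y": -1.6, "z": 0, "turn": 0, "fingers": 0}
    - {"x": 3.5, "y": -1.6, "z": 0, "turn": 0, "fingers": 0}

```text
clock: 1.82
position: [396.6, 194.6, 231.3]
ee_rot: [-0.669, 0.743, 0.0, 0.0]
contact_force: [0.8, -0.2, 0.2]
gripper_width: 0.1
```

servo_tool:
  rows:
    - {"x": 3.5, "y": -1.6, "z": 0, "turn": 0, "fingers": 0}
    - {"x": 3.5, "y": -1.6, "z": 0, "turn": 0, "fingers": 0}
    - {"x": 3.5, "y": -1.6, "z": 0, "turn": 0, "fingers": 0}
    - {"x": 3.5, "y": -1.6, "z": 0, "turn": 0, "fingers": 0}
    - {"x": 3.5, "y": -1.6, "z": 0, "turn": 0, "fingers": 0}
    - {"x": 3.5, "y": -1.6, "z": 0, "turn": 0, "fingers": 0}
    - {"x": 3.5, "y": -1.6, "z": 0, "turn": 0, "fingers": 0}
    - {"x": 3.5, "y": -1.6, "z": 0, "turn": 0, "fingers": 0}
    - {"x": 3.5, "y": -1.6, "z": 0, "turn": 0, "fingers": 0}
    - {"x": 3.5, "y": -1.6, "z": 0, "turn": 0, "fingers": 0}

```text
clock: 2.65
position: [518.9, -170.4, 231.1]
ee_rot: [-0.669, 0.744, 0.0, -0.0]
contact_force: [1.6, 0.9, 0.2]
gripper_width: 0.1
```

servo_tool:
  rows:
    - {"x": 3.5, "y": -1.6, "z": 0, "turn": 0, "fingers": 0}
    - {"x": 3, "y": -1.4, "z": 0, "turn": 0, "fingers": 0}
    - {"x": 0, "y": 0, "z": 0, "turn": 0, "fingers": 0}
    - {"x": 0, "y": 0, "z": 0, "turn": 0, "fingers": 0}

```text
clock: 2.98
position: [541.6, -237.8, 230.0]
ee_rot: [-0.668, 0.745, 0.001, -0.001]
contact_force: [0.2, 0.7, 0.7]
gripper_width: -0.0
```

```bash
python3 - <<'E'
from h import *
cm=arm.camera_model("wrist");im,d=arm.get_image("wrist");cv2.imwrite("pics/w1.png",im[:,:,::-1])
W=cloud(d,cm);H=hsv(im);h,s,v=H[...,0],H[...,1],H[...,2]
pin=(h>12)&(h<28)&(s>120)&(W[...,2]>50)&(W[...,2]<100)
P=W[pin];print(len(P))
for y in np.arange(-215,-120,5):
    q=P[(P[:,1]>y)&(P[:,1]<=y+5)]
    if len(q)>3: print(y,len(q),q.min(0).round(1),q.max(0).round(1),q[np.argmax(q[:,2])].round(1))
E
```

```text
881
-210 117 [ 544.1 -206.7   55.9] [ 562.7 -205.    90.7] [ 547.3 -205.2   90.7]
-205 341 [ 524.9 -205.    54.3] [ 563.2 -200.    91.5] [ 541.7 -200.4   91.5]
-200 94 [ 525.4 -200.    77.2] [ 562.1 -195.6   91.3] [ 545.  -198.4   91.3]
-195 69 [ 532.5 -194.5   74.8] [ 556.7 -190.    84.2] [ 543.5 -191.9   84.2]
-190 96 [ 533.9 -189.9   75.7] [ 557.2 -185.1   84.3] [ 546.1 -187.5   84.3]
-185 90 [ 534.3 -185.    74.8] [ 557.8 -180.    84.7] [ 544.6 -181.7   84.7]
-180 70 [ 534.8 -180.    74.7] [ 558.4 -175.4   84.5] [ 542.7 -179.    84.5]
-175 4 [ 535.2 -175.    76.4] [ 537.5 -173.2   79.7] [ 537.5 -175.    79.7]
```

View pics/w1.png

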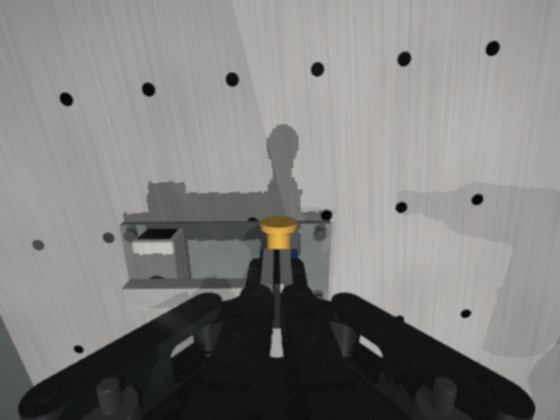

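The wrist view shows the pin head at (278,228). The cloud puts its centre at x≈544, z≈72, with the outer face at y≈-204. Now I descend beside it.

servo_tool:
  rows:
    - {"x": 0, "y": -0.2, "z": 3.5, "turn": 0, "fingers": 0}
    - {"x": 0, "y": 0, "z": 3.5, "turn": 0, "fingers": 0}
    - {"x": 0, "y": 0, "z": 3.5, "turn": 0, "fingers": 0}
    - {"x": 0, "y": 0, "z": 3.5, "turn": 0, "fingers": 0}
    - {"x": 0, "y": 0, "z": 3.3, "turn": 0, "fingers": 0}
    - {"x": 0, "y": 0, "z": 0, "turn": 0, "fingers": 0}
    - {"x": 0, "y": 0, "z": 0, "turn": 0, "fingers": 0}

```text
clock: 3.62
position: [542.9, -235.3, 57.6]
ee_rot: [-0.669, 0.743, 0.001, -0.001]
contact_force: [0.7, -0.1, 1.1]
gripper_width: -0.0
```

servo_tool:
  rows:
    - {"x": -0.5, "y": 0, "z": 0, "turn": 0, "fingers": 0}
    - {"x": -0.5, "y": 0, "z": 0, "turn": 0, "fingers": 0}
    - {"x": -0.5, "y": 0, "z": 0, "turn": 0, "fingers": 0}
    - {"x": -0.3, "y": 0, "z": 0, "turn": 0, "fingers": 0}
    - {"x": -0.3, "y": 0, "z": 0, "turn": 0, "fingers": 0}
    - {"x": -0.3, "y": 0, "z": 0, "turn": 0, "fingers": 0}
    - {"x": -0.3, "y": 0, "z": 0, "turn": 0, "fingers": 0}

```text
clock: 4.2
position: [547.3, -210.6, 59.9]
ee_rot: [-0.669, 0.743, -0.001, -0.0]
contact_force: [-1.2, -4.9, 3.9]
gripper_width: -0.2
```

servo_tool:
  rows:
    - {"x": -0.3, "y": 0, "z": 0, "turn": 0, "fingers": 0}
    - {"x": -0.3, "y": 0, "z": 0, "turn": 0, "fingers": 0}
    - {"x": -0.3, "y": 0, "z": 0, "turn": 0, "fingers": 0}
    - {"x": -0.3, "y": 0, "z": 0, "turn": 0, "fingers": 0}
    - {"x": -0.3, "y": 0, "z": 0, "turn": 0, "fingers": 0}
    - {"x": -0.3, "y": 0, "z": 0, "turn": 0, "fingers": 0}
    - {"x": -0.3, "y": 0, "z": 0, "turn": 0, "fingers": 0}
    - {"x": -0.3, "y": 0, "z": 0, "turn": 0, "fingers": 0}
    - {"x": -0.3, "y": 0, "z": 0, "turn": 0, "fingers": 0}

```text
clock: 4.95
position: [550.1, -183.9, 59.9]
ee_rot: [-0.669, 0.743, -0.001, -0.0]
contact_force: [-1.0, -5.8, 4.5]
gripper_width: 0.2
```

servo_tool:
  rows:
    - {"x": -0.1, "y": 0, "z": 0, "turn": 0, "fingers": 0}
    - {"x": -0.1, "y": 0, "z": 0, "turn": 0, "fingers": 0}
    - {"x": -0.1, "y": 0, "z": 0, "turn": 0, "fingers": 0}
    - {"x": 0, "y": 0, "z": 0, "turn": 0, "fingers": 0}

```text
clock: 5.28
position: [550.4, -180.5, 59.4]
ee_rot: [-0.669, 0.743, -0.001, 0.0]
contact_force: [-1.2, -5.1, 5.3]
gripper_width: 0.0
```

servo_tool:
  rows:
    - {"x": -0.1, "y": 0, "z": 0, "turn": 0, "fingers": 0}
    - {"x": -0.1, "y": 0, "z": 0, "turn": 0, "fingers": 0}
    - {"x": -0.1, "y": 0, "z": 0, "turn": 0, "fingers": 0}
    - {"x": 0, "y": 0, "z": 0, "turn": 0, "fingers": 0}

```text
clock: 5.62
position: [550.7, -177.4, 59.1]
ee_rot: [-0.669, 0.743, -0.001, 0.0]
contact_force: [-0.9, -5.3, 4.0]
gripper_width: -0.2
```

```bash
python3 - <<'E'
from h import *
im,d=arm.get_image("scene");cv2.imwrite("pics/s1.png",cv2.resize(im[180:270,80:220],None,fx=5,fy=5,interpolation=cv2.INTER_CUBIC)[:,:,::-1])
E
```

```text
(no output)
```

View pics/s1.png

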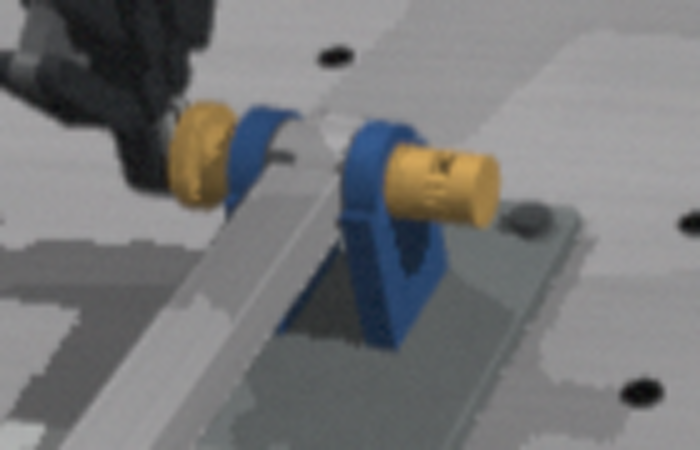

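The head at (205,155) is close to the cheek, and the hole shows at (442,163) in the crop. I go on in 1 mm steps.

servo_tool:
  rows:
    - {"x": -0.1, "y": 0, "z": 0, "turn": 0, "fingers": 0}
    - {"x": -0.1, "y": 0, "z": 0, "turn": 0, "fingers": 0}
    - {"x": 0, "y": 0, "z": 0, "turn": 0, "fingers": 0}

```text
clock: 5.92
position: [550.8, -175.1, 58.9]
ee_rot: [-0.669, 0.743, -0.001, 0.0]
contact_force: [0.4, -4.7, 3.7]
gripper_width: 0.1
```

servo_tool:
  rows:
    - {"x": -0.1, "y": 0, "z": 0, "turn": 0, "fingers": 0}
    - {"x": -0.1, "y": 0, "z": 0, "turn": 0, "fingers": 0}
    - {"x": 0, "y": 0, "z": 0, "turn": 0, "fingers": 0}

```text
clock: 6.17
position: [551.0, -173.0, 58.7]
ee_rot: [-0.669, 0.743, -0.001, 0.0]
contact_force: [0.1, -4.8, 4.5]
gripper_width: -0.1
```

servo_tool:
  rows:
    - {"x": -0.1, "y": 0, "z": 0, "turn": 0, "fingers": 0}
    - {"x": -0.1, "y": 0, "z": 0, "turn": 0, "fingers": 0}
    - {"x": 0, "y": 0, "z": 0, "turn": 0, "fingers": 0}

```text
clock: 6.42
position: [551.2, -171.0, 58.6]
ee_rot: [-0.669, 0.743, -0.0, 0.0]
contact_force: [0.1, -5.2, 4.1]
gripper_width: 0.2
```

servo_tool:
  rows:
    - {"x": -0.1, "y": 0, "z": 0, "turn": 0, "fingers": 0}
    - {"x": -0.1, "y": 0, "z": 0, "turn": 0, "fingers": 0}
    - {"x": 0, "y": 0, "z": 0, "turn": 0, "fingers": 0}

```text
clock: 6.67
position: [551.4, -168.9, 58.5]
ee_rot: [-0.669, 0.743, -0.0, 0.0]
contact_force: [0.7, -5.0, 4.8]
gripper_width: 0.3
```

servo_tool:
  rows:
    - {"x": -0.1, "y": 0, "z": 0, "turn": 0, "fingers": 0}
    - {"x": -0.1, "y": 0, "z": 0, "turn": 0, "fingers": 0}
    - {"x": 0, "y": 0, "z": 0, "turn": 0, "fingers": 0}

```text
clock: 6.92
position: [551.5, -166.9, 58.5]
ee_rot: [-0.669, 0.743, -0.0, 0.0]
contact_force: [0.7, -4.9, 3.7]
gripper_width: -0.1
```

servo_tool:
  rows:
    - {"x": -0.1, "y": 0, "z": 0, "turn": 0, "fingers": 0}
    - {"x": -0.1, "y": 0, "z": 0, "turn": 0, "fingers": 0}
    - {"x": 0, "y": 0, "z": 0, "turn": 0, "fingers": 0}

```text
clock: 7.17
position: [551.7, -164.9, 58.4]
ee_rot: [-0.669, 0.743, -0.0, 0.0]
contact_force: [0.8, -4.4, 3.1]
gripper_width: -0.2
```

servo_tool:
  rows:
    - {"x": -0.1, "y": 0, "z": 0, "turn": 0, "fingers": 0}
    - {"x": -0.1, "y": 0, "z": 0, "turn": 0, "fingers": 0}
    - {"x": 0, "y": 0, "z": 0, "turn": 0, "fingers": 0}

```text
clock: 7.42
position: [551.9, -162.8, 58.4]
ee_rot: [-0.669, 0.743, -0.0, 0.0]
contact_force: [0.6, -5.5, 4.1]
gripper_width: 0.0
```

servo_tool:
  rows:
    - {"x": -0.1, "y": 0, "z": 0, "turn": 0, "fingers": 0}
    - {"x": 0, "y": 0, "z": 0, "turn": 0, "fingers": 0}

```text
clock: 7.58
position: [551.9, -162.8, 58.4]
ee_rot: [-0.669, 0.743, -0.001, -0.0]
contact_force: [0.7, -8.4, 1.7]
gripper_width: -0.3
```

```bash
python3 - <<'E'
from h import *
im,d=arm.get_image("scene");cv2.imwrite("pics/s2.png",cv2.resize(im[180:270,80:220],None,fx=5,fy=5,interpolation=cv2.INTER_CUBIC)[:,:,::-1])
E
```

```text
(no output)
```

View pics/s2.png

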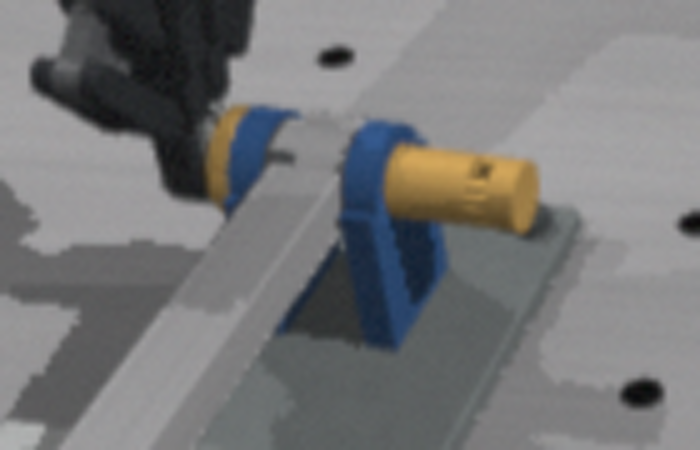

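The position stalled and the force rose to 8 N. The view shows the hole now at (480,170), and the head close to the cheek. Two gentle pushes will confirm the stop.

servo_tool:
  rows:
    - {"x": -0.1, "y": 0, "z": 0, "turn": 0, "fingers": 0}
    - {"x": 0, "y": 0, "z": 0, "turn": 0, "fingers": 0}
    - {"x": 0, "y": 0, "z": 0, "turn": 0, "fingers": 0}

```text
clock: 7.88
position: [551.9, -162.7, 58.4]
ee_rot: [-0.669, 0.744, -0.001, -0.001]
contact_force: [0.7, -12.6, 3.1]
gripper_width: -0.1
```

servo_tool:
  rows:
    - {"x": -0.1, "y": 0, "z": 0, "turn": 0, "fingers": 0}
    - {"x": 0, "y": 0, "z": 0, "turn": 0, "fingers": 0}
    - {"x": 0, "y": 0, "z": 0, "turn": 0, "fingers": 0}

```text
clock: 8.13
position: [551.9, -162.7, 58.4]
ee_rot: [-0.669, 0.744, -0.001, -0.001]
contact_force: [1.6, -16.5, 2.0]
gripper_width: -0.2
```

The pin is home: 16.5 N with no further movement. I back off, raise, turn to jig alignment and look at the hole.

servo_tool:
  rows:
    - {"x": 1, "y": 0, "z": 0, "turn": 0, "fingers": 0}
    - {"x": 2, "y": 0, "z": 0, "turn": 0, "fingers": 0}
    - {"x": 0, "y": 0, "z": -3.5, "turn": 0, "fingers": 0}
    - {"x": 0, "y": 0, "z": -3.5, "turn": 0, "fingers": 0}
    - {"x": 0, "y": 0, "z": -3.5, "turn": -7, "fingers": 0}
    - {"x": 0, "y": 0, "z": -3.5, "turn": -7, "fingers": 0}
    - {"x": 0, "y": 0, "z": -3.5, "turn": -7, "fingers": 0}
    - {"x": 0, "y": 0, "z": 0, "turn": -7, "fingers": 0}
    - {"x": 0, "y": 0, "z": 0, "turn": -7, "fingers": 0}
    - {"x": 0, "y": 0, "z": 0, "turn": -7, "fingers": 0}

```text
clock: 8.97
position: [548.1, -188.2, 232.6]
ee_rot: [0.892, -0.452, -0.001, -0.001]
contact_force: [-0.3, 0.6, -1.3]
gripper_width: 0.2
```

servo_tool:
  rows:
    - {"x": 0, "y": 0, "z": 0, "turn": -7, "fingers": 0}
    - {"x": 0, "y": 0, "z": 0, "turn": -7, "fingers": 0}
    - {"x": 0, "y": 0, "z": 0, "turn": -7, "fingers": 0}
    - {"x": 0, "y": 0, "z": 0, "turn": -7, "fingers": 0}
    - {"x": 0, "y": 0, "z": 0, "turn": -7, "fingers": 0}
    - {"x": 0, "y": 0, "z": 0, "turn": -7, "fingers": 0}
    - {"x": -1.1, "y": -3.3, "z": 0, "turn": -6, "fingers": 0}
    - {"x": -1.1, "y": -3.3, "z": 0, "turn": 0, "fingers": 0}
    - {"x": -1.1, "y": -3.3, "z": 0, "turn": 0, "fingers": 0}
    - {"x": -1.1, "y": -3.3, "z": 0, "turn": 0, "fingers": 0}

```text
clock: 9.8
position: [520.8, -51.0, 231.6]
ee_rot: [0.999, -0.053, -0.002, -0.001]
contact_force: [1.5, 0.7, 0.1]
gripper_width: -0.3
```

servo_tool:
  rows:
    - {"x": 0, "y": 0, "z": 0, "turn": 0, "fingers": 0}
    - {"x": 0, "y": 0, "z": 0, "turn": 0, "fingers": 0}
    - {"x": 0, "y": 0, "z": 0, "turn": 0, "fingers": 0}

```text
clock: 10.05
position: [522.0, -52.4, 232.5]
ee_rot: [0.999, -0.052, -0.001, -0.0]
contact_force: [0.3, -0.9, 0.0]
gripper_width: 0.1
```

```bash
python3 - <<'E'
from h import *
print(arm.read_state()['position'],arm.read_state()['ee_rot'])
cm=arm.camera_model("wrist");im,d=arm.get_image("wrist");cv2.imwrite("pics/w2.png",im[:,:,::-1]);np.save("pics/w2.npy",im);np.save("pics/w2d.npy",d);np.save("pics/w2cm.npy",cm,allow_pickle=True)
im,d=arm.get_image("top");cv2.imwrite("pics/t2.png",cv2.resize(im[150:240,340:480],None,fx=5,fy=5,interpolation=cv2.INTER_CUBIC)[:,:,::-1])
E
```

```text
[521.98469049 -52.42103456 232.48158324] [ 9.98626623e-01 -5.23808815e-02 -9.70578192e-04 -4.11166500e-04]
```

View pics/w2.png

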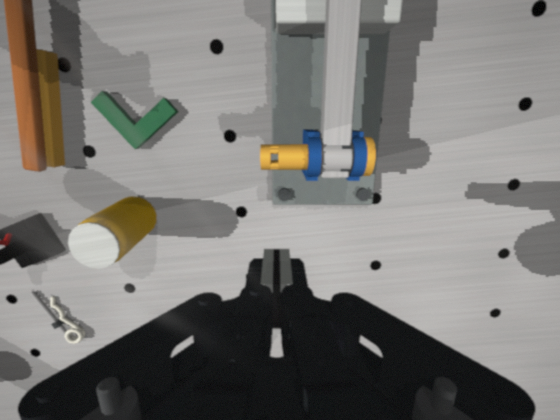

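The wrist view shows the pin's hole at about (274,157), the cheeks at x≈313 and 359, and the head at (370,155). I locate the hole precisely.

```bash
python3 - <<'E'
from h import *
im=np.load("pics/w2.npy");d=np.load("pics/w2d.npy");cm=np.load("pics/w2cm.npy",allow_pickle=True).item()
cv2.imwrite("pics/w2z.png",cv2.resize(im[120:195,240:390],None,fx=5,fy=5,interpolation=cv2.INTER_CUBIC)[:,:,::-1])
W=cloud(d,cm);H=hsv(im);h,s,v=H[...,0],H[...,1],H[...,2]
sub=np.zeros(s.shape,bool);sub[140:180,255:312]=1
pin=(h>12)&(h<28)&(s>120)&sub
vv,uu=np.nonzero(pin);print(uu.min(),uu.max(),vv.min(),vv.max())
P=W[pin];print("top z",np.percentile(P[:,2],[50,90,97]))
for u in range(258,306,4):
    c=np.nonzero(pin[:,u])[0]; print(u,c.min(),c.max(),len(c))
dark=(v<110)&sub; dark[:,:262]=0; dark[:,290:]=0; dark[:148]=0; dark[168:]=0
vv,uu=np.nonzero(dark);w=1
print("dark",len(uu),uu.mean(),vv.mean(),uu.min(),uu.max(),vv.min(),vv.max())
for z in (82,84.5): print(ray(uu.mean(),vv.mean(),z,cm))
print("end",ray(260,157,72,cm))
# base rect
base=(np.abs(W[...,2]-12)<4)&(W[...,1]<-40)&(W[...,0]>460)
c,l,sts,_=cv2.connectedComponentsWithStats(base.astype(np.uint8));k=1+np.argmax(sts[1:,4]);print(cv2.minAreaRect(W[l==k][:,:2].astype(np.float32)))
E
```

```text
260 307 145 168
top z [nan nan nan]Traceback (most recent call last):
  File "<stdin>", line 10, in <module>
    return umr_minimum(a, axis, None, out, keepdims, initial, where)
ValueError: zero-size array to reduction operation minimum which has no identity
```

View pics/w2z.png

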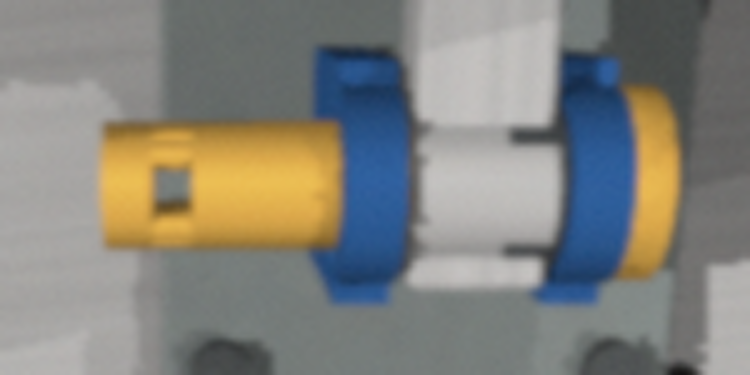

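```bash
python3 - <<'E'
from h import *
im=np.load("pics/w2.npy");d=np.load("pics/w2d.npy");cm=np.load("pics/w2cm.npy",allow_pickle=True).item()
W=cloud(d,cm);H=hsv(im);h,s,v=H[...,0],H[...,1],H[...,2]
sub=np.zeros(s.shape,bool);sub[140:180,255:312]=1
pin=(h>12)&(h<28)&(s>120)&sub
P=W[pin];print("top z",np.nanpercentile(P[:,2],[50,90,97]))
pts=[]
for u in list(range(262,269,2))+list(range(281,306,4)):
    c=np.nonzero(pin[:,u])[0]; m=(c.min()+c.max())/2; p=ray(u,m,76,cm); pts.append(p[:2]); print(u,c.min(),c.max(),p.round(1))
pts=np.array(pts);f=np.polyfit(pts[:,1],pts[:,0],1);print("yaw",-np.degrees(np.arctan(f[0])),"x at y=-55",np.polyval(f,-55))
sub2=sub.copy();sub2[:,:268]=0;sub2[:,281:]=0;sub2[:150]=0;sub2[:165][165:]=0;sub2[165:]=0
dark=(s<100)&sub2
vv,uu=np.nonzero(dark)
print("dark",len(uu),uu.mean(),vv.mean(),uu.min(),uu.max(),vv.min(),vv.max())
for z in (78,84.5): print(z,ray(uu.mean(),vv.mean(),z,cm))
print("manual",ray(274.2,157.3,82,cm))
print("end",ray(260.3,157,72,cm))
E
```

```text
top z [81.47174375 83.52080753 84.08437959]
262 145 168 [561.5 -41.7  76. ]
264 145 168 [561.3 -43.7  76. ]
266 145 168 [561.  -45.7  76. ]
268 145 168 [560.8 -47.7  76. ]
281 145 168 [559.4 -60.8  76. ]
285 145 168 [559.  -64.8  76. ]
289 145 168 [558.6 -68.9  76. ]
293 145 168 [558.2 -72.9  76. ]
297 145 168 [557.7 -76.9  76. ]
301 145 168 [557.3 -80.9  76. ]
305 145 168 [556.9 -85.   76. ]
yaw -6.027110674991609 x at y=-55 560.0587212280179
dark 47 274.0 156.87234042553192 271 277 154 160
78 [560.08504597 -53.76482268  78.        ]
84.5 [560.95586586 -53.91379481  84.5       ]
manual [560.18037437 -54.00862632  82.        ]
end [560.62829828 -39.62751635  72.        ]
```

The hole is at about (560.1,-54.0) with yaw -6.0°, the pin top is about 84.5 and the axis about 71.5. Now I move to the clip for a close view.

servo_tool:
  rows:
    - {"x": -1.3, "y": -3.6, "z": 0, "turn": 0, "fingers": 4}
    - {"x": -1.3, "y": -3.6, "z": 0, "turn": 0, "fingers": 4}
    - {"x": -1.3, "y": -3.6, "z": 0, "turn": 0, "fingers": 4}
    - {"x": -1.3, "y": -3.6, "z": 0, "turn": 0, "fingers": 4}
    - {"x": -1.3, "y": -3.6, "z": 0, "turn": 0, "fingers": 4}
    - {"x": -1.3, "y": -3.6, "z": 0, "turn": 0, "fingers": 4}
    - {"x": -1.3, "y": -3.6, "z": 0, "turn": 0, "fingers": 4}
    - {"x": -1.3, "y": -3.6, "z": 0, "turn": 0, "fingers": 4}
    - {"x": -1.3, "y": -3.6, "z": 0, "turn": 0, "fingers": 4}
    - {"x": 0, "y": 0, "z": 0, "turn": -6.5, "fingers": 4}

```text
clock: 10.98
position: [440.1, 285.8, 232.8]
ee_rot: [1.0, 0.006, 0.0, -0.001]
contact_force: [0.4, -1.1, 1.2]
gripper_width: 39.9
```

servo_tool:
  rows:
    - {"x": 0, "y": 0, "z": 0, "turn": -6.5, "fingers": 4}
    - {"x": 0, "y": 0, "z": 0, "turn": -6, "fingers": 4}
    - {"x": 0, "y": 0, "z": 0, "turn": 0, "fingers": 4}
    - {"x": 0, "y": 0, "z": 0, "turn": 0, "fingers": 4}

```text
clock: 11.32
position: [440.8, 280.8, 232.9]
ee_rot: [0.994, 0.111, -0.0, 0.0]
contact_force: [0.2, -0.7, -0.5]
gripper_width: 40.0
```

```bash
python3 - <<'E'
from h import *
print(arm.read_state()['position'],arm.read_state()['ee_rot'])
cm=arm.camera_model("wrist");im,d=arm.get_image("wrist");cv2.imwrite("pics/w3.png",im[:,:,::-1]);np.save("pics/w3.npy",im);np.save("pics/w3d.npy",d);np.save("pics/w3cm.npy",cm,allow_pickle=True)
E
```

```text
[440.7828924  280.75509357 232.89674795] [ 9.93867928e-01  1.10572830e-01 -4.10969705e-04  1.46709534e-04]
```

View pics/w3.png

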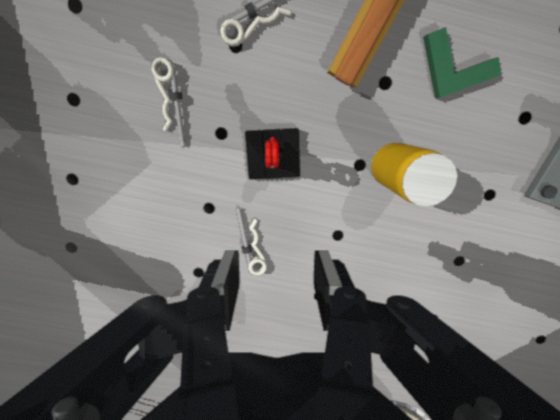

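The wrist view shows the red coil at (271,153) on the stand (foot spanning x 246–299, y 128–179), nearly aligned with the tool.

```bash
python3 - <<'E'
from h import *
im=np.load("pics/w3.npy");d=np.load("pics/w3d.npy");cm=np.load("pics/w3cm.npy",allow_pickle=True).item()
cv2.imwrite("pics/w3z.png",cv2.resize(im[115:190,230:320],None,fx=8,fy=8,interpolation=cv2.INTER_CUBIC)[:,:,::-1])
W=cloud(d,cm);H=hsv(im);h,s,v=H[...,0],H[...,1],H[...,2]
red=((h<6)|(h>174))&(s>150)&(v>70)
P=W[red];vv,uu=np.nonzero(red);print(uu.min(),uu.max(),vv.min(),vv.max())
q=P[P[:,2]>85];print(len(q),q.mean(0),q.min(0),q.max(0),cv2.minAreaRect(q[:,:2].astype(np.float32)))
m=red&(W[...,2]>85);vv,uu=np.nonzero(m);print(cv2.minAreaRect(np.stack([uu,vv],1).astype(np.float32)),uu.mean(),vv.mean())
print(ray(uu.mean(),vv.mean(),98,cm))
dark=(v<60)&(np.arange(420)[:,None]>110)&(np.arange(420)[:,None]<200)&(np.arange(560)>235)&(np.arange(560)<310)&(np.abs(W[...,2]-12)<5)
B=W[dark];print("foot",len(B),cv2.minAreaRect(B[:,:2].astype(np.float32)),np.median(B[:,2]))
E
```

```text
264 278 136 167
339 [483.48914614 294.21599919 102.50095013] [469.65812057 286.33933044  91.59550495] [495.50512431 301.87498036 107.64504596] ((482.36981201171875, 294.0762023925781), (25.227998733520508, 11.347957611083984), 12.741082191467285)
((272.0, 153.5), (27.0, 12.0), 90.0) 271.9852507374631 153.46902654867256
[482.96141923 294.16442953  98.        ]
foot 1957 ((471.6232604980469, 291.71319580078125), (59.13983917236328, 64.66068267822266), 16.252763748168945) 10.982894483227597
```

View pics/w3z.png

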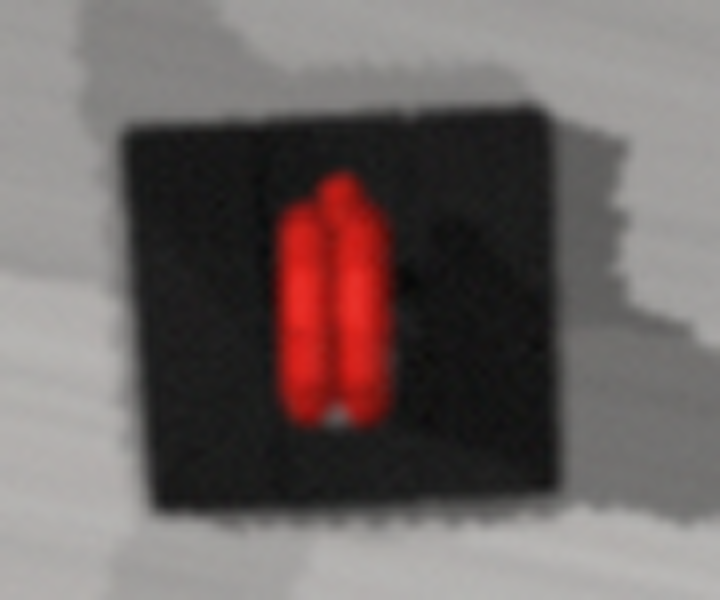

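The coil centre is at about (482.3,294.1) with yaw 12.7°, which matches the tool yaw. I move over it and descend partway.

servo_tool:
  rows:
    - {"x": 1.5, "y": -0.1, "z": 1, "turn": 0, "fingers": 4}
    - {"x": 1.5, "y": -0.1, "z": 2.5, "turn": 0, "fingers": 4}
    - {"x": 1.3, "y": -0.2, "z": 2.5, "turn": 0, "fingers": 4}
    - {"x": 0, "y": 0, "z": 2, "turn": 0, "fingers": 4}
    - {"x": 0, "y": 0, "z": 1.5, "turn": 0, "fingers": 4}
    - {"x": 0, "y": 0, "z": 0, "turn": 0, "fingers": 4}
    - {"x": 0, "y": 0, "z": 0, "turn": 0, "fingers": 4}

```text
clock: 11.95
position: [481.6, 294.2, 137.8]
ee_rot: [0.994, 0.112, -0.001, 0.001]
contact_force: [-0.2, -0.0, 0.7]
gripper_width: 40.2
```

```bash
python3 - <<'E'
from h import *
s=arm.read_state();print(s['position'],s['ee_rot'])
cm=arm.camera_model("wrist");im,d=arm.get_image("wrist");cv2.imwrite("pics/w4.png",im[:,:,::-1])
W=cloud(d,cm);H=hsv(im);h,s,v=H[...,0],H[...,1],H[...,2]
red=((h<6)|(h>174))&(s>150)&(v>70)&(W[...,2]>80)&(W[...,2]<115)
q=W[red];print(len(q),q.min(0),q.max(0),cv2.minAreaRect(q[:,:2].astype(np.float32)))
E
```

```text
[481.56661999 294.20891991 137.80121054] [ 9.93736578e-01  1.11743927e-01 -6.28107601e-04  7.17063158e-04]
637 [471.54730576 288.16474046  80.80381475] [495.36745548 302.0204157  106.92629593] ((483.44525146484375, 294.5102844238281), (23.379852294921875, 11.527894020080566), 11.913424491882324)
```

View pics/w4.png

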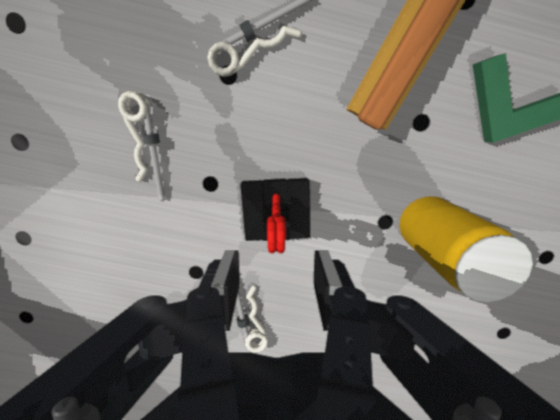

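The coil at (277,238) is centred between the fingers. I descend and grip.

servo_tool:
  rows:
    - {"x": 0, "y": 0, "z": 2, "turn": 0, "fingers": 4}
    - {"x": 0, "y": 0, "z": 2, "turn": 0, "fingers": 4}
    - {"x": 0, "y": 0, "z": 1, "turn": 0, "fingers": 4}
    - {"x": 0.1, "y": 0, "z": 0.8, "turn": 0, "fingers": 4}
    - {"x": 0, "y": 0, "z": 0, "turn": 0, "fingers": 4}
    - {"x": 0, "y": 0, "z": 0, "turn": 0, "fingers": 4}

```text
clock: 12.5
position: [483.0, 295.5, 81.1]
ee_rot: [0.994, 0.113, 0.001, -0.0]
contact_force: [-0.3, 0.7, 0.0]
gripper_width: 40.0
```

servo_tool:
  rows:
    - {"x": 0, "y": 0, "z": 0, "turn": 0, "fingers": 2}
    - {"x": 0, "y": 0, "z": 0, "turn": 0, "fingers": 2}
    - {"x": 0, "y": 0, "z": 0, "turn": 0, "fingers": 1}
    - {"x": 0, "y": 0, "z": 0, "turn": 0, "fingers": 1}
    - {"x": 0, "y": 0, "z": 0, "turn": 0, "fingers": 0.5}
    - {"x": 0, "y": 0, "z": 0, "turn": 0, "fingers": 0.5}
    - {"x": 0, "y": 0, "z": 0, "turn": 0, "fingers": 0.5}

```text
clock: 13.08
position: [482.9, 295.5, 81.4]
ee_rot: [0.994, 0.113, 0.001, -0.0]
contact_force: [-1.0, -1.0, 6.4]
gripper_width: 10.9
```

The fingers stopped at 10.9 mm, so the coil is held. I lift straight up.

servo_tool:
  rows:
    - {"x": 0, "y": 0, "z": -1, "turn": 0, "fingers": 0.5}
    - {"x": 0, "y": 0, "z": -1, "turn": 0, "fingers": 0.5}
    - {"x": 0, "y": 0, "z": -1.5, "turn": 0, "fingers": 0.5}
    - {"x": 0, "y": 0, "z": -2, "turn": 0, "fingers": 0.5}
    - {"x": 0, "y": 0, "z": -2, "turn": 0, "fingers": 0.5}
    - {"x": 0, "y": 0, "z": -2, "turn": 0, "fingers": 0.5}
    - {"x": 0, "y": 0, "z": -2, "turn": 0, "fingers": 0.5}
    - {"x": 0, "y": 0, "z": -2.5, "turn": 0, "fingers": 0.5}
    - {"x": 0, "y": 0, "z": 0, "turn": 0, "fingers": 0.5}
    - {"x": 0, "y": 0, "z": 0, "turn": 0, "fingers": 0.5}

```text
clock: 13.92
position: [482.4, 295.4, 222.1]
ee_rot: [0.994, 0.113, 0.001, -0.001]
contact_force: [-0.9, -0.5, -1.8]
gripper_width: 10.9
```

```bash
python3 - <<'E'
from h import *
s=arm.read_state();print(s['position'],s['ee_rot'])
cm=arm.camera_model("wrist");im,d=arm.get_image("wrist");cv2.imwrite("pics/w5.png",im[:,:,::-1])
im,d=arm.get_image("scene");cv2.imwrite("pics/s5.png",cv2.resize(im[100:260,300:460],None,fx=3.5,fy=3.5,interpolation=cv2.INTER_CUBIC)[:,:,::-1])
E
```

```text
[482.37287844 295.37264956 222.07702515] [ 9.93639271e-01  1.12600189e-01  9.32197203e-04 -1.15261680e-03]
```

View pics/w5.png

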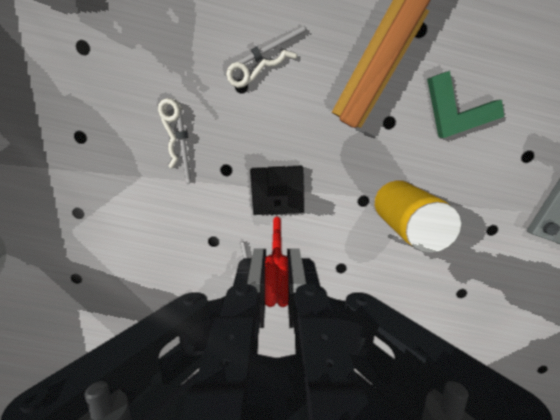

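View pics/s5.png

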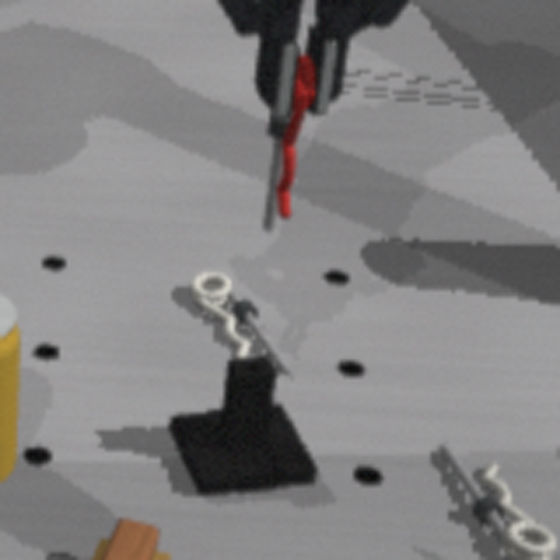

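The clip hangs upright in the fingers and the stand is empty. Now I compute where it sits in the tool frame, from the wrist and scene views.

```bash
cat >> h.py <<'E'
from scipy.spatial.transform import Rotation as R
def toolframe(P,s): return (P-s['position'])@R.from_quat(s['ee_rot']).as_matrix()
def grab(n):
    s=arm.read_state();cm=arm.camera_model(n);im,d=arm.get_image(n);return s,cm,im,d,cloud(d,cm),hsv(im)
def redm(H): return ((H[...,0]<6)|(H[...,0]>174))&(H[...,1]>150)&(H[...,2]>70)
E
python3 - <<'E'
from h import *
s,cm,im,d,W,H=grab("wrist")
r=redm(H);P=toolframe(W[r],s);
for z in range(-40,60,8):
    q=P[(P[:,2]>z)&(P[:,2]<=z+8)]
    if len(q)>3: print(z,len(q),q.min(0).round(1),q.max(0).round(1),q.mean(0).round(1))
s,cm,im,d,W,H=grab("scene");np.save("pics/s6.npy",im);np.save("pics/s6d.npy",d)
cv2.imwrite("pics/s6z.png",cv2.resize(im[100:180,360:420],None,fx=7,fy=7,interpolation=cv2.INTER_CUBIC)[:,:,::-1])
# gather points near tool axis
T=toolframe(W.reshape(-1,3),s).reshape(W.shape)
m=(abs(T[...,0])<30)&(abs(T[...,1])<20)&(T[...,2]>-5)&(T[...,2]<90)
r=redm(H)
for z in range(-4,84,6):
    k=m&(T[...,2]>z)&(T[...,2]<=z+6)
    a=T[k&r];b=T[k&~r]
    print(z,len(a),a.mean(0).round(1) if len(a) else '',len(b),np.median(b,0).round(1) if len(b) else '')
E
```

```text
-32 112 [ -5.5  -5.1 -25.5] [  5.1   5.1 -24. ] [ -0.6   0.6 -24.4]
-24 820 [ -9.4  -5.2 -24. ] [ 12.3   5.4 -16.1] [  3.1  -0.1 -21.3]
-16 186 [  8.3  -5.4 -15.9] [12.6  5.4 -8.1] [ 10.9   0.2 -13.1]
-8 54 [ 9.5 -5.1 -7.9] [11.4  3.  -0.3] [10.7  0.1 -4.4]
0 7 [ 7.8 -1.6  0.6] [10.6  1.6  6.6] [ 9.5 -0.   2.8]
8 4 [ 4.5 -0.  11.5] [ 6.1  2.3 13.5] [ 5.3  1.  12.9]
16 57 [ 0.9 -1.9 16.4] [ 5.1  2.4 24. ] [ 3.3  0.2 22.2]
24 59 [ 3.9 -1.9 24.4] [ 7.5  2.5 31.3] [ 5.9  0.2 27.6]
32 18 [ 6.2 -1.4 32.4] [ 7.5  1.9 37.5] [ 7.   0.3 34.7]
40 23 [ 3.4 -1.4 40.8] [ 6.7  2.  48. ] [ 5.1  0.2 46.1]
48 49 [ 4.8 -1.5 48. ] [ 9.8  2.1 53.4] [ 7.6  0.3 50.5]
-4 7 [ 7.5  2.1 -1.1] 27 [ 8.3  0.5 -1.6]
2 5 [6.1 1.9 4.8] 5 [5.6 0.5 5.9]
8 7 [ 3.9  2.6 11.1] 18 [-8.7  3.  12. ]
14 4 [ 1.1  2.6 17.6] 22 [-7.6  3.9 16.9]
20 12 [ 2.3  1.2 23.4] 8 [-6.7  3.1 23.6]
26 5 [ 5.9  2.4 28.2] 15 [-6.7  2.8 28.7]
32 5 [ 5.7  1.7 33.4] 14 [-3.1  2.9 35.1]
38 6 [ 3.6  1.8 40.8] 14 [-10.9   1.8  41.1]
44 10 [ 3.9  1.7 46.7] 13 [-8.7  2.7 47.4]
50 4 [ 8.   1.8 50.9] 19 [-9.9  2.  52.9]
56 0  8 [-10.8   1.2  60.2]
62 0  12 [-11.5   2.6  64.5]
68 0  7 [-10.8   1.9  69.4]
74 0  3 [-12.4   0.3  74.4]
80 0  0
```

View pics/s6z.png

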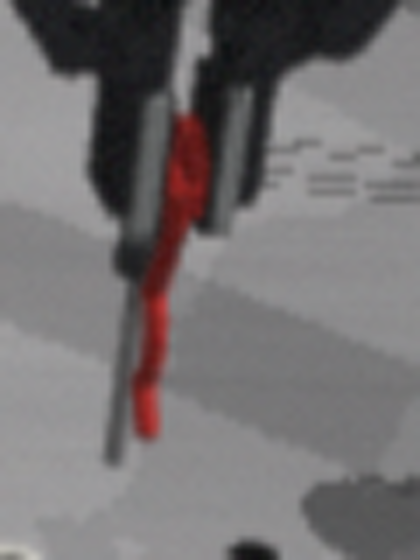

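In the tool frame the coil centre is at x≈0, y≈0, z≈-12.5, so the leg is at x≈-10 and its tip about 75 below the TCP. The target TCP is about (570.3,-55.1) with yaw -6°. I move above the pin, high.

servo_tool:
  rows:
    - {"x": 0, "y": 0, "z": 0, "turn": 6.5, "fingers": 0.5}
    - {"x": 0, "y": 0, "z": 0, "turn": 6.5, "fingers": 0.5}
    - {"x": 0, "y": 0, "z": 0, "turn": 6, "fingers": 0.5}
    - {"x": 1, "y": 2.8, "z": 0, "turn": 0, "fingers": 0.5}
    - {"x": 1, "y": 2.8, "z": 0, "turn": 0, "fingers": 0.5}
    - {"x": 1, "y": 2.8, "z": 0, "turn": 0, "fingers": 0.5}
    - {"x": 1, "y": 2.8, "z": 0, "turn": 0, "fingers": 0.5}
    - {"x": 1, "y": 2.8, "z": 0, "turn": 0, "fingers": 0.5}
    - {"x": 1, "y": 2.8, "z": 0, "turn": 0, "fingers": 0.5}
    - {"x": 1, "y": 2.8, "z": 0, "turn": 0, "fingers": 0.5}

```text
clock: 14.95
position: [530.8, 91.2, 219.2]
ee_rot: [0.999, -0.053, -0.001, 0.001]
contact_force: [0.4, -0.3, -1.0]
gripper_width: 11.0
```

servo_tool:
  rows:
    - {"x": 1, "y": 2.8, "z": 0, "turn": 0, "fingers": 0.5}
    - {"x": 1, "y": 2.8, "z": 0, "turn": 0, "fingers": 0.5}
    - {"x": 1, "y": 2.8, "z": 0.5, "turn": 0, "fingers": 0.5}
    - {"x": 1.2, "y": 2.8, "z": 1, "turn": 0, "fingers": 0.5}
    - {"x": 1.2, "y": 3, "z": 2, "turn": 0, "fingers": 0.5}
    - {"x": 0, "y": 0, "z": 0, "turn": 0, "fingers": 0.5}
    - {"x": 0, "y": 0, "z": 0, "turn": 0, "fingers": 0.5}
    - {"x": 0, "y": 0, "z": 0, "turn": 0, "fingers": 0.5}

```text
clock: 15.62
position: [569.7, -54.3, 184.5]
ee_rot: [0.999, -0.053, -0.001, 0.0]
contact_force: [-0.6, 0.3, -0.2]
gripper_width: 10.6
```

```bash
python3 - <<'E'
from h import *
s,cm,im,d,W,H=grab("scene");print(s['position'],np.degrees(2*np.arctan2(s['ee_rot'][1],s['ee_rot'][0])),s['contact_force'])
np.save("pics/s7.npy",im);np.save("pics/s7d.npy",d);np.save("pics/s7s.npy",s,allow_pickle=True)
cv2.imwrite("pics/s7z.png",cv2.resize(im[130:250,90:230],None,fx=5,fy=5,interpolation=cv2.INTER_CUBIC)[:,:,::-1])
E
```

```text
[569.72200215 -54.2627665  184.46200477] -6.08334951479124 [-0.60420056  0.30453714 -0.16684805]
```

View pics/s7z.png

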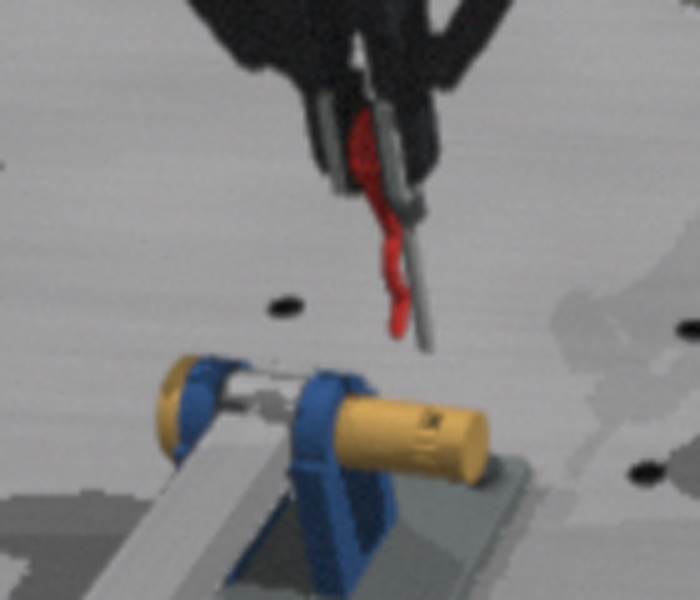

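The leg tip is at crop (427,350), above the hole at (431,420). I check both by projection.

```bash
python3 - <<'E'
from h import *
cm=arm.camera_model("scene");s=np.load("pics/s7s.npy",allow_pickle=True).item()
Rm=R.from_quat(s['ee_rot']).as_matrix()
def proj(P):
    c=cm['pose'][:3,:3].T@(P-cm['pose'][:3,3]);return np.array([cm['fx']*c[0]/c[2]+cm['cx'],cm['fy']*c[1]/c[2]+cm['cy']])
def z(p): return ((p+0.5-[90,130])*5-0.5).round(1)
tip=s['position']+Rm@np.array([-10,0,75.5]);print("tip",tip,z(proj(tip)))
for P in ([560.1,-54,84.5],[560.1,-54,81],[560.9,-53.9,84.5]): print("hole",z(proj(np.array(P))))
e=1.; 
for dd in ([1,0,0],[0,1,0],[0,0,1]): print(dd,(proj(tip+np.array(dd))-proj(tip))*5)
im=np.load("pics/s7.npy")
cv2.imwrite("pics/s7zz.png",cv2.resize(im[190:235,145:205],None,fx=12,fy=12,interpolation=cv2.INTER_CUBIC)[:,:,::-1])
E
```

```text
tip [559.63832766 -53.23283211 108.98016096] [425.9 357.6]
hole [432.5 415.1]
hole [433.8 423.1]
hole [432.2 416.5]
[1, 0, 0] [-0.79453011  1.67461552]
[0, 1, 0] [2.8279562  0.16185653]
[0, 0, 1] [-0.37936283 -2.36444983]
```

View pics/s7zz.png

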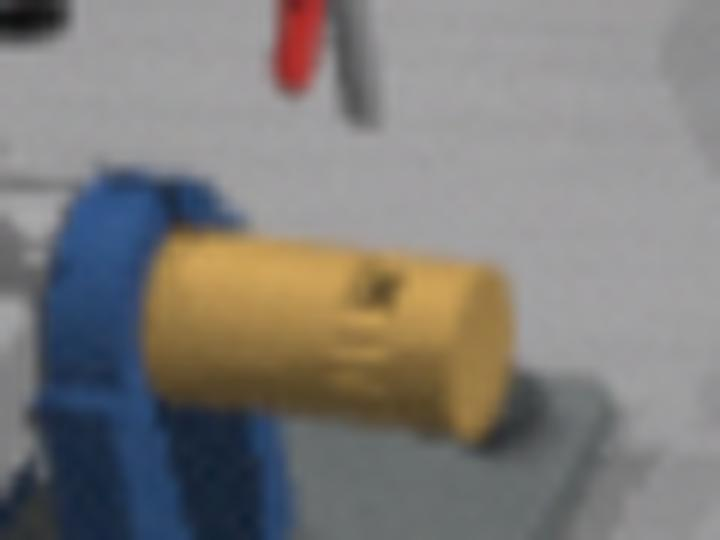

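```bash
python3 - <<'E'
from h import *
cm=arm.camera_model("scene");s=np.load("pics/s7s.npy",allow_pickle=True).item();im=np.load("pics/s7.npy");d=np.load("pics/s7d.npy")
Rm=R.from_quat(s['ee_rot']).as_matrix()
def proj(P):
    c=cm['pose'][:3,:3].T@(P-cm['pose'][:3,3]);return np.array([cm['fx']*c[0]/c[2]+cm['cx'],cm['fy']*c[1]/c[2]+cm['cy']])
def z(p): return ((p+0.5-[145,165])*12-0.5).round(1)
for t in (19.5,32,44,56,68,75.5): print(t,z(proj(s['position']+Rm@np.array([-10,0,t]))))
W=cloud(d,cm);T=toolframe(W.reshape(-1,3),s).reshape(W.shape);r=redm(hsv(im))
m=(abs(T[...,0])<25)&(abs(T[...,1])<15)&(T[...,2]>18)&(T[...,2]<85)
for v in range(170,203):
    row=np.nonzero(m[v]&~r[v])[0]; row=row[row>165]
    if len(row): print(v,[(int(u),T[v,u].round(1).tolist(),int(im[v,u].mean())) for u in row])
cv2.imwrite("pics/s7zz.png",cv2.resize(im[165:215,145:205],None,fx=12,fy=12,interpolation=cv2.INTER_CUBIC)[:,:,::-1])
E
```

```text
19.5 [309.8 108.9]
32 [322.  184.9]
44 [333.5 256.6]
56 [344.9 327. ]
68 [356.  396.2]
75.5 [362.9 438.9]
173 [(174, [-11.9, -5.7, 18.8], 93)]
174 [(171, [-7.2, -2.5, 18.2], 54), (172, [-7.5, -4.1, 18.2], 63)]
175 [(170, [-5.2, -1.4, 19.1], 65), (171, [-7.7, -1.9, 20.5], 69), (172, [-10.6, -2.2, 22.3], 81)]
176 [(170, [-2.4, -2.5, 19.1], 76), (171, [-10.4, -0.2, 24.4], 90), (172, [-10.8, -1.8, 24.5], 96), (173, [-14.4, -1.9, 26.7], 139)]
177 [(167, [2.3, 0.7, 18.5], 72), (170, [-3.0, -1.9, 21.5], 76), (171, [-10.4, 0.0, 26.4], 92), (172, [-10.9, -1.6, 26.5], 113), (173, [-12.5, -2.5, 27.4], 140)]
178 [(170, [-10.0, 1.9, 28.4], 79), (171, [-9.0, -0.4, 27.4], 87), (172, [-12.1, -0.6, 29.4], 112), (173, [-12.0, -2.5, 29.1], 134)]
179 [(166, [2.8, 2.8, 22.3], 111), (170, [-9.8, 2.1, 30.2], 80), (171, [-7.0, -1.1, 28.1], 81), (172, [-9.8, -1.5, 29.8], 107), (173, [-12.5, -2.0, 31.4], 130)]
180 [(166, [3.1, 3.0, 24.1], 108), (170, [-11.0, 3.0, 33.1], 94), (171, [-11.9, 1.7, 33.5], 80), (172, [-10.3, -1.0, 32.1], 104), (173, [-13.0, -1.4, 33.8], 126)]
181 [(166, [3.1, 3.3, 26.2], 107), (171
[... 2315 characters left out ...]
1.7], 92), (170, [8.5, -2.2, 51.8], 109), (173, [-11.1, 2.4, 65.8], 93), (174, [-8.5, -0.8, 63.6], 91), (175, [-11.6, -1.1, 65.7], 115), (176, [-12.7, -2.4, 66.2], 138)]
197 [(168, [7.8, 2.1, 54.9], 114), (169, [8.8, -0.2, 53.9], 102), (170, [8.6, -2.0, 53.8], 125), (173, [-12.0, 3.1, 68.6], 108), (174, [-10.5, 0.5, 67.2], 86), (175, [-11.8, -0.7, 67.9], 109), (176, [-11.5, -2.7, 67.5], 134)]
198 [(173, [-13.2, 4.0, 71.7], 117), (174, [-8.2, -0.4, 67.6], 87), (175, [-12.6, -0.0, 70.7], 105), (176, [-12.2, -2.1, 70.1], 130)]
199 [(174, [-11.0, 1.3, 71.9], 96), (175, [-9.8, -1.2, 70.7], 105), (176, [-13.1, -1.4, 73.0], 131)]
200 [(174, [-11.9, 2.1, 74.8], 129), (175, [-10.6, -0.5, 73.5], 124)]
```

View pics/s7zz.png

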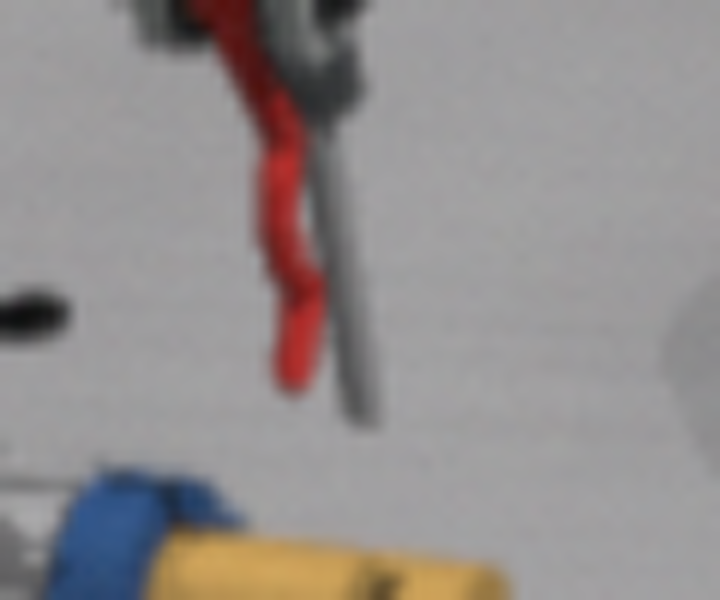

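The leg runs parallel to the tool axis, as predicted. I correct by about x +0.5 and y +1.0 in tool axes (in cm: x +0.05, y +0.1) and descend to just above the hole.

servo_tool:
  rows:
    - {"x": 0.05, "y": 0.1, "z": 0.7, "turn": 0, "fingers": 0.5}
    - {"x": 0, "y": 0, "z": 0.7, "turn": 0, "fingers": 0.5}
    - {"x": 0, "y": 0, "z": 0.5, "turn": 0, "fingers": 0.5}
    - {"x": 0, "y": 0, "z": 0, "turn": 0, "fingers": 0.5}
    - {"x": 0, "y": 0, "z": 0, "turn": 0, "fingers": 0.5}

```text
clock: 16.08
position: [570.1, -54.8, 165.8]
ee_rot: [0.999, -0.052, -0.001, 0.0]
contact_force: [0.3, -0.5, -1.4]
gripper_width: 10.5
```

```bash
python3 - <<'E'
from h import *
s,cm,im,d,W,H=grab("scene");print(s['position'],s['contact_force'])
cv2.imwrite("pics/s8.png",cv2.resize(im[180:230,145:205],None,fx=12,fy=12,interpolation=cv2.INTER_CUBIC)[:,:,::-1])
s,cm,im,d,W,H=grab("wrist");cv2.imwrite("pics/w8.png",im[:,:,::-1])
E
```

```text
[570.11977767 -54.78757116 165.83784489] [ 0.28454741 -0.4860295  -1.38515618]
```

View pics/s8.png

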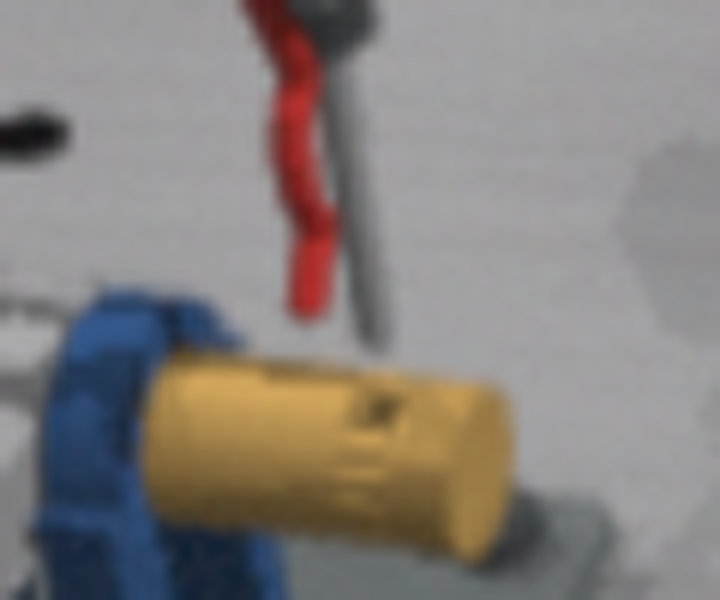

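View pics/w8.png

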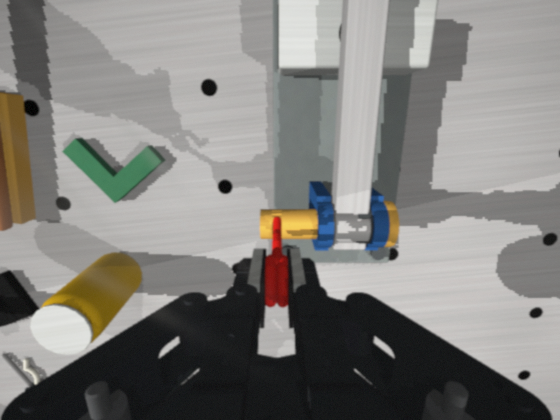

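```bash
python3 - <<'E'
from h import *
s,cm,im,d,W,H=grab("scene")
h,sa,v=H[...,0],H[...,1],H[...,2]
m=(h>12)&(h<28)&(sa>120);m[:, :157]=0;m[:,184:]=0;m[:205]=0;m[235:]=0
P=W[m]; ax=np.array([np.sin(np.radians(6)),np.cos(np.radians(6)),0]); o=np.array([560.1,-54,71.5])
e=np.array([np.cos(np.radians(6)),-np.sin(np.radians(6)),0])
X=(P-o)@e;Z=P[:,2]-71.5;Y=(P-o)@ax
print(len(P),Y.min(),Y.max())
for a,b in ((-20,-8),(-8,-4),(-4,0),(0,4),(4,8),(8,12),(12,20)):
    k=(X>a)&(X<=b)
    if k.sum()>3: print(a,b,k.sum(),np.median(X[k]).round(2),np.median(Z[k]).round(2),np.median(np.hypot(X,Z)[k]).round(2))
from scipy.optimize import least_squares
f=least_squares(lambda p:np.hypot(X-p[0],Z-p[1])-13,[0,0],loss='soft_l1');print("axis offset per scene depth",f.x)
# leg
T=toolframe(W.reshape(-1,3),s).reshape(W.shape);r=redm(H)
k=(T[...,0]>-14)&(T[...,0]<-6)&(abs(T[...,1])<2.2)&(T[...,2]>28)&(T[...,2]<72)&~r&(im.mean(-1)<115)
q=T[k];print(len(q),np.median(q,0),q.std(0))
from numpy.linalg import lstsq
print(np.polyfit(q[:,2],q[:,0],1),np.polyfit(q[:,2],q[:,1],1))
# leg rays: per row pixel of minimum brightness -> silhouette
E
```

```text
336 nan nan
-8 -4 21 -5.55 10.44 11.68
-4 0 30 -2.0 12.07 12.24
0 4 50 2.37 11.69 12.16
4 8 82 6.33 9.07 11.22
8 12 135 10.14 3.38 11.09
12 20 16 12.57 1.98 12.82Traceback (most recent call last):
  File "<stdin>", line 13, in <module>
    return func(*args, **kwargs)
    raise ValueError("Residuals are not finite in the initial point.")
ValueError: Residuals are not finite in the initial point.
```

Sight leaves the x alignment uncertain by about 2 mm, so I feel for it with 1 mm descents.

servo_tool:
  rows:
    - {"x": 0, "y": 0, "z": 0.2, "turn": 0, "fingers": 0.5}
    - {"x": 0, "y": 0, "z": 0.2, "turn": 0, "fingers": 0.5}
    - {"x": 0, "y": 0, "z": 0, "turn": 0, "fingers": 0.5}

```text
clock: 16.48
position: [570.1, -55.2, 161.9]
ee_rot: [0.999, -0.053, -0.0, -0.0]
contact_force: [-0.3, 0.1, -1.4]
gripper_width: 11.0
```

servo_tool:
  rows:
    - {"x": 0, "y": 0, "z": 0.1, "turn": 0, "fingers": 0.5}
    - {"x": 0, "y": 0, "z": 0.1, "turn": 0, "fingers": 0.5}
    - {"x": 0, "y": 0, "z": 0, "turn": 0, "fingers": 0.5}

```text
clock: 16.73
position: [570.3, -55.2, 160.1]
ee_rot: [0.999, -0.053, -0.0, -0.0]
contact_force: [-0.6, 0.0, -1.3]
gripper_width: 10.9
```

servo_tool:
  rows:
    - {"x": 0, "y": 0, "z": 0.1, "turn": 0, "fingers": 0.5}
    - {"x": 0, "y": 0, "z": 0.1, "turn": 0, "fingers": 0.5}
    - {"x": 0, "y": 0, "z": 0, "turn": 0, "fingers": 0.5}

```text
clock: 16.98
position: [570.3, -55.1, 158.1]
ee_rot: [0.999, -0.053, -0.0, 0.0]
contact_force: [-0.0, -0.2, -1.9]
gripper_width: 10.7
```

servo_tool:
  rows:
    - {"x": 0, "y": 0, "z": 0.1, "turn": 0, "fingers": 0.5}
    - {"x": 0, "y": 0, "z": 0.1, "turn": 0, "fingers": 0.5}
    - {"x": 0, "y": 0, "z": 0, "turn": 0, "fingers": 0.5}

```text
clock: 17.23
position: [570.3, -55.1, 156.1]
ee_rot: [0.999, -0.053, -0.0, 0.0]
contact_force: [0.1, 0.1, -2.3]
gripper_width: 10.9
```

servo_tool:
  rows:
    - {"x": 0, "y": 0, "z": 0.1, "turn": 0, "fingers": 0.5}
    - {"x": 0, "y": 0, "z": 0.1, "turn": 0, "fingers": 0.5}
    - {"x": 0, "y": 0, "z": 0, "turn": 0, "fingers": 0.5}

```text
clock: 17.48
position: [570.3, -55.1, 154.1]
ee_rot: [0.999, -0.053, -0.0, 0.0]
contact_force: [-0.2, 0.3, -0.9]
gripper_width: 11.0
```

```bash
python3 - <<'E'
from h import *
s,cm,im,d,W,H=grab("scene");print(s['position'],s['contact_force'],s['wrist_torque'])
cv2.imwrite("pics/s9.png",cv2.resize(im[180:230,145:205],None,fx=12,fy=12,interpolation=cv2.INTER_CUBIC)[:,:,::-1])
E
```

```text
[570.2828346  -55.14454001 154.07492538] [-0.23799083  0.31456932 -0.91557553] [ 0.00177866 -0.00179618 -0.02160925]
```

View pics/s9.png

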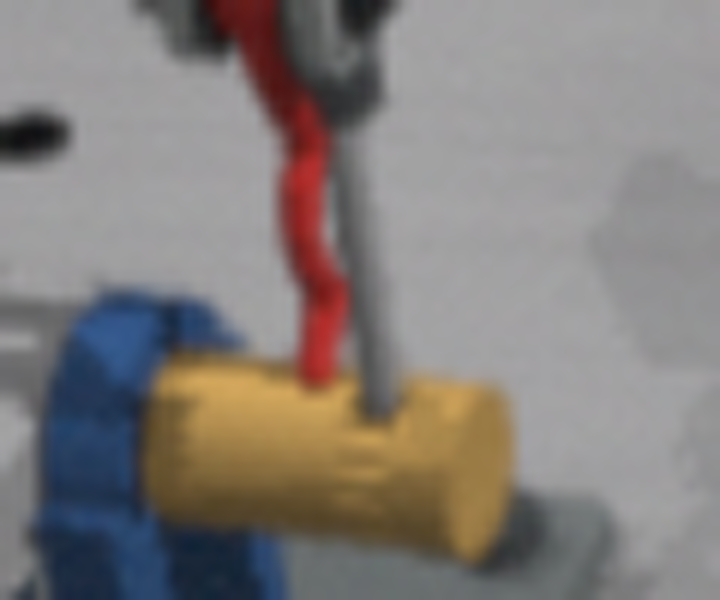

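The tip at (380,412) is in the hole with no resistance. I continue down.

servo_tool:
  rows:
    - {"x": 0, "y": 0, "z": 0.2, "turn": 0, "fingers": 0.5}
    - {"x": 0, "y": 0, "z": 0.2, "turn": 0, "fingers": 0.5}
    - {"x": 0, "y": 0, "z": 0.2, "turn": 0, "fingers": 0.5}
    - {"x": 0, "y": 0, "z": 0, "turn": 0, "fingers": 0.5}

```text
clock: 17.87
position: [570.4, -55.1, 147.8]
ee_rot: [0.999, -0.053, -0.0, 0.0]
contact_force: [0.5, -0.4, -0.9]
gripper_width: 10.8
```

servo_tool:
  rows:
    - {"x": 0, "y": 0, "z": 0.2, "turn": 0, "fingers": 0.5}
    - {"x": 0, "y": 0, "z": 0.2, "turn": 0, "fingers": 0.5}
    - {"x": 0, "y": 0, "z": 0.2, "turn": 0, "fingers": 0.5}
    - {"x": 0, "y": 0, "z": 0, "turn": 0, "fingers": 0.5}

```text
clock: 18.2
position: [570.3, -55.1, 141.8]
ee_rot: [0.999, -0.053, -0.0, -0.0]
contact_force: [-0.0, -0.4, -0.8]
gripper_width: 11.0
```

servo_tool:
  rows:
    - {"x": 0, "y": 0, "z": 0.2, "turn": 0, "fingers": 0.5}
    - {"x": 0, "y": 0, "z": 0.2, "turn": 0, "fingers": 0.5}
    - {"x": 0, "y": 0, "z": 0.2, "turn": 0, "fingers": 0.5}
    - {"x": 0, "y": 0, "z": 0, "turn": 0, "fingers": 0.5}

```text
clock: 18.53
position: [570.4, -55.1, 135.9]
ee_rot: [0.999, -0.053, -0.0, 0.0]
contact_force: [-0.2, 0.1, -1.5]
gripper_width: 11.0
```

servo_tool:
  rows:
    - {"x": 0, "y": 0, "z": 0.2, "turn": 0, "fingers": 0.5}
    - {"x": 0, "y": 0, "z": 0.2, "turn": 0, "fingers": 0.5}
    - {"x": 0, "y": 0, "z": 0.2, "turn": 0, "fingers": 0.5}
    - {"x": 0, "y": 0, "z": 0, "turn": 0, "fingers": 0.5}

```text
clock: 18.87
position: [570.3, -55.1, 129.8]
ee_rot: [0.999, -0.053, -0.0, 0.0]
contact_force: [-0.1, -0.3, -1.2]
gripper_width: 11.0
```

servo_tool:
  rows:
    - {"x": 0, "y": 0, "z": 0.2, "turn": 0, "fingers": 0.5}
    - {"x": 0, "y": 0, "z": 0.1, "turn": 0, "fingers": 0.5}
    - {"x": 0, "y": 0, "z": 0.1, "turn": 0, "fingers": 0.5}
    - {"x": 0, "y": 0, "z": 0, "turn": 0, "fingers": 0.5}

```text
clock: 19.2
position: [570.6, -55.1, 126.3]
ee_rot: [0.999, -0.053, 0.0, 0.0]
contact_force: [0.7, 0.2, -0.3]
gripper_width: 10.6
```

servo_tool:
  rows:
    - {"x": 0, "y": 0, "z": 0.1, "turn": 0, "fingers": 0.5}
    - {"x": 0, "y": 0, "z": 0.1, "turn": 0, "fingers": 0.5}
    - {"x": 0, "y": 0, "z": 0.1, "turn": 0, "fingers": 0.5}

```text
clock: 19.45
position: [571.5, -55.1, 124.0]
ee_rot: [0.999, -0.053, 0.001, -0.0]
contact_force: [1.9, -0.2, 2.5]
gripper_width: 11.1
```

The bow has met the pin. I press on in small steps.

servo_tool:
  rows:
    - {"x": 0, "y": 0, "z": 0.1, "turn": 0, "fingers": 0.5}
    - {"x": 0, "y": 0, "z": 0.1, "turn": 0, "fingers": 0.5}
    - {"x": 0, "y": 0, "z": 0, "turn": 0, "fingers": 0.5}

```text
clock: 19.7
position: [572.2, -55.1, 122.7]
ee_rot: [0.999, -0.052, 0.002, 0.0]
contact_force: [2.4, -0.1, 4.5]
gripper_width: 11.0
```

servo_tool:
  rows:
    - {"x": 0, "y": 0, "z": 0.1, "turn": 0, "fingers": 0.5}
    - {"x": 0, "y": 0, "z": 0.1, "turn": 0, "fingers": 0.5}
    - {"x": 0, "y": 0, "z": 0, "turn": 0, "fingers": 0.5}

```text
clock: 19.95
position: [572.3, -55.2, 121.3]
ee_rot: [0.999, -0.052, 0.002, 0.0]
contact_force: [1.5, -1.2, 6.5]
gripper_width: 10.9
```

servo_tool:
  rows:
    - {"x": 0, "y": 0, "z": 0.1, "turn": 0, "fingers": 0.5}
    - {"x": 0, "y": 0, "z": 0.1, "turn": 0, "fingers": 0.5}
    - {"x": 0, "y": 0, "z": 0, "turn": 0, "fingers": 0.5}

```text
clock: 20.2
position: [572.1, -55.0, 117.9]
ee_rot: [0.999, -0.053, 0.002, -0.0]
contact_force: [3.9, -1.2, 1.5]
gripper_width: 10.8
```

servo_tool:
  rows:
    - {"x": 0, "y": 0, "z": 0.1, "turn": 0, "fingers": 0.5}
    - {"x": 0, "y": 0, "z": 0.1, "turn": 0, "fingers": 0.5}
    - {"x": 0, "y": 0, "z": 0.1, "turn": 0, "fingers": 0.5}
    - {"x": 0, "y": 0, "z": 0, "turn": 0, "fingers": 0.5}

```text
clock: 20.53
position: [572.0, -54.9, 114.7]
ee_rot: [0.999, -0.053, 0.002, -0.0]
contact_force: [6.8, -1.1, 0.3]
gripper_width: 10.7
```

servo_tool:
  rows:
    - {"x": 0, "y": 0, "z": 0.1, "turn": 0, "fingers": 0.5}
    - {"x": 0, "y": 0, "z": 0.1, "turn": 0, "fingers": 0.5}
    - {"x": 0, "y": 0, "z": 0.1, "turn": 0, "fingers": 0.5}
    - {"x": 0, "y": 0, "z": 0, "turn": 0, "fingers": 0.5}

```text
clock: 20.87
position: [571.7, -55.0, 111.0]
ee_rot: [0.999, -0.053, 0.001, -0.0]
contact_force: [7.2, -1.2, -1.8]
gripper_width: 10.8
```

servo_tool:
  rows:
    - {"x": 0, "y": 0, "z": 0.1, "turn": 0, "fingers": 0.5}
    - {"x": 0, "y": 0, "z": 0.1, "turn": 0, "fingers": 0.5}
    - {"x": 0, "y": 0, "z": 0, "turn": 0, "fingers": 0.5}

```text
clock: 21.12
position: [571.6, -55.0, 108.9]
ee_rot: [0.999, -0.053, 0.001, -0.0]
contact_force: [5.9, -0.8, -2.0]
gripper_width: 10.9
```

servo_tool:
  rows:
    - {"x": 0.05, "y": 0, "z": 0.1, "turn": 0, "fingers": 0.5}
    - {"x": 0, "y": 0, "z": 0.1, "turn": 0, "fingers": 0.5}
    - {"x": 0, "y": 0, "z": 0, "turn": 0, "fingers": 0.5}

```text
clock: 21.37
position: [570.5, -55.1, 106.0]
ee_rot: [0.999, -0.053, -0.001, -0.0]
contact_force: [5.8, -0.4, -3.5]
gripper_width: 11.3
```

servo_tool:
  rows:
    - {"x": 0, "y": 0, "z": 0.1, "turn": 0, "fingers": 0.5}
    - {"x": 0, "y": 0, "z": 0.1, "turn": 0, "fingers": 0.5}
    - {"x": 0, "y": 0, "z": 0, "turn": 0, "fingers": 0.5}

```text
clock: 21.62
position: [570.2, -55.2, 104.6]
ee_rot: [0.999, -0.053, -0.001, 0.0]
contact_force: [4.6, -0.8, -2.3]
gripper_width: 10.9
```

servo_tool:
  rows:
    - {"x": 0, "y": 0, "z": 0.1, "turn": 0, "fingers": 0.5}
    - {"x": 0, "y": 0, "z": 0, "turn": 0, "fingers": 0.5}

```text
clock: 21.78
position: [570.4, -55.2, 104.0]
ee_rot: [0.999, -0.053, -0.001, 0.0]
contact_force: [3.9, -1.0, -1.7]
gripper_width: 11.0
```

servo_tool:
  rows:
    - {"x": 0, "y": 0, "z": 0.1, "turn": 0, "fingers": 0.5}
    - {"x": 0, "y": 0, "z": 0, "turn": 0, "fingers": 0.5}

```text
clock: 21.95
position: [570.5, -55.3, 103.6]
ee_rot: [0.999, -0.053, -0.0, 0.0]
contact_force: [2.1, -0.5, 2.0]
gripper_width: 10.6
```

servo_tool:
  rows:
    - {"x": 0, "y": 0, "z": 0.1, "turn": 0, "fingers": 0.5}
    - {"x": 0, "y": 0, "z": 0, "turn": 0, "fingers": 0.5}

```text
clock: 22.12
position: [570.6, -55.3, 103.4]
ee_rot: [0.999, -0.053, -0.0, 0.0]
contact_force: [-0.0, 0.5, 5.9]
gripper_width: 10.5
```

servo_tool:
  rows:
    - {"x": 0, "y": 0, "z": 0.1, "turn": 0, "fingers": 0.5}
    - {"x": 0, "y": 0, "z": 0, "turn": 0, "fingers": 0.5}
    - {"x": 0, "y": 0, "z": 0, "turn": 0, "fingers": 0.5}

```text
clock: 22.37
position: [570.7, -55.3, 103.3]
ee_rot: [0.999, -0.052, 0.0, 0.0]
contact_force: [-0.8, -0.2, 10.4]
gripper_width: 11.2
```

The collar is seated: TCP z stalls at 103.3 (104 expected) and the force is 10 N. I check by sight before letting go.

```bash
python3 - <<'E'
from h import *
s,cm,im,d,W,H=grab("scene");print(s['position'],s['contact_force'],s['clock'])
cv2.imwrite("pics/s10.png",cv2.resize(im[180:240,135:205],None,fx=10,fy=10,interpolation=cv2.INTER_CUBIC)[:,:,::-1])
E
```

```text
[570.69573445 -55.32016093 103.29195868] [-0.76992918 -0.18652662 10.37497196] 22.3667
```

View pics/s10.png

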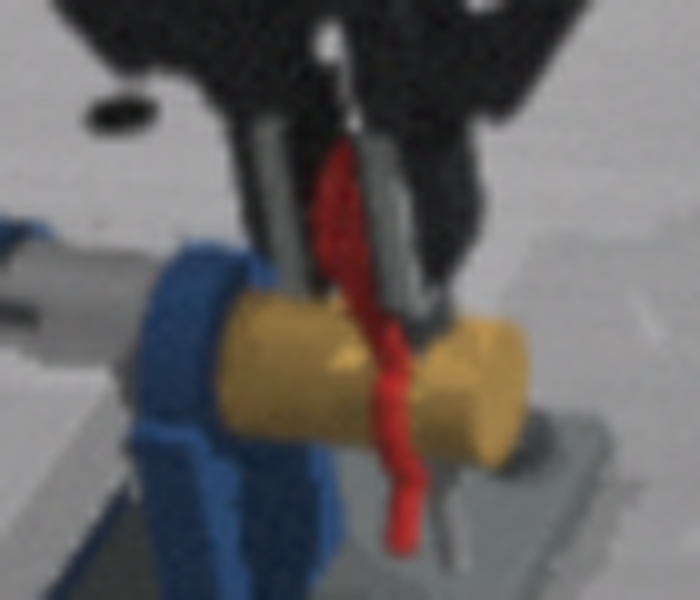

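The leg comes out below the pin at (450,540), the bow wraps its side at (400,430), and the collar is on top at (430,320). I release and rise.

servo_tool:
  rows:
    - {"x": 0, "y": 0, "z": -0.2, "turn": 0, "fingers": 0.5}
    - {"x": 0, "y": 0, "z": 0, "turn": 0, "fingers": 1.5}
    - {"x": 0, "y": 0, "z": 0, "turn": 0, "fingers": 2.5}
    - {"x": 0, "y": 0, "z": 0, "turn": 0, "fingers": 3}
    - {"x": 0, "y": 0, "z": 0, "turn": 0, "fingers": 3}
    - {"x": 0, "y": 0, "z": 0, "turn": 0, "fingers": 3}

```text
clock: 22.92
position: [570.3, -55.3, 102.8]
ee_rot: [0.999, -0.053, -0.001, 0.0]
contact_force: [0.2, 0.1, 0.4]
gripper_width: 29.7
```

servo_tool:
  rows:
    - {"x": 0, "y": 0, "z": -0.5, "turn": 0, "fingers": 3}
    - {"x": 0, "y": 0, "z": -1, "turn": 0, "fingers": 3}
    - {"x": 0, "y": 0, "z": -2, "turn": 0, "fingers": 3}
    - {"x": 0, "y": 0, "z": -3, "turn": 0, "fingers": 3}
    - {"x": 0, "y": 0, "z": -3, "turn": 0, "fingers": 3}
    - {"x": -1, "y": 0, "z": -3, "turn": 0, "fingers": 3}
    - {"x": -3, "y": 0, "z": 0, "turn": 0, "fingers": 3}
    - {"x": 0, "y": 0, "z": 0, "turn": 0, "fingers": 3}
    - {"x": 0, "y": 0, "z": 0, "turn": 0, "fingers": 3}

```text
clock: 23.67
position: [530.3, -50.9, 230.1]
ee_rot: [0.999, -0.053, 0.001, -0.0]
contact_force: [0.5, 0.3, -1.3]
gripper_width: 30.2
```

```bash
python3 - <<'E'
from h import *
s,cm,im,d,W,H=grab("scene");print(s['position'],s['contact_force'],s['clock'])
cv2.imwrite("pics/s11.png",cv2.resize(im[180:240,125:205],None,fx=9,fy=9,interpolation=cv2.INTER_CUBIC)[:,:,::-1])
s,cm,im,d,W,H=grab("wrist");cv2.imwrite("pics/w11.png",im[:,:,::-1])
r=redm(H);P=W[r];print(np.nanmin(P,0),np.nanmax(P,0)); q=P[P[:,2]>105];print("coil",cv2.minAreaRect(q[:,:2].astype(np.float32)))
E
```

```text
[530.27691288 -50.89915274 230.0549822 ] [ 0.46705422  0.27284778 -1.30657076] 23.6667
[560.55956901 -61.33300972 114.18158439] [585.65564666 -49.03236491 128.08581697]
coil ((573.2963256835938, -55.27439880371094), (10.975435256958008, 25.1231632232666), 83.78201293945312)
```

View pics/s11.png

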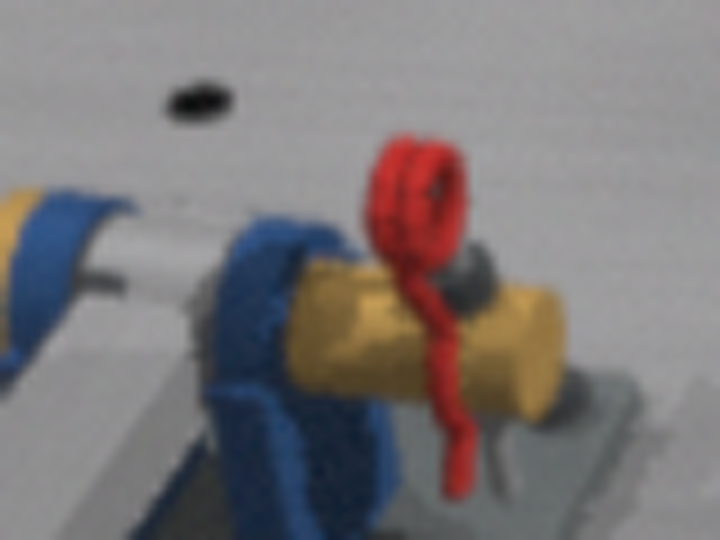

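View pics/w11.png

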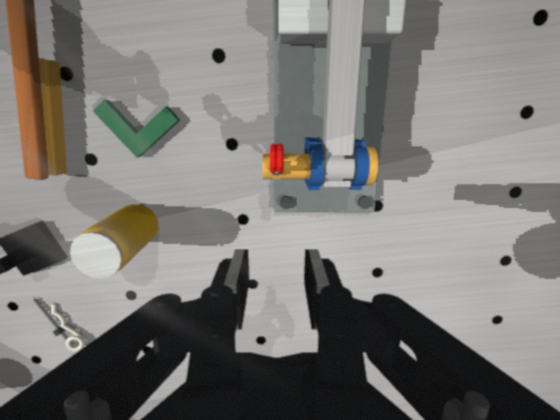

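The scene view shows the coil upright at (415,205), the collar on the pin at (470,280), and the bow under the pin's side with the leg through. The wrist view shows the gripper clear. I hand in.

```bash
python3 -c "
from bench import arm
arm.job_done();print(arm.read_state()['clock'])"
```

```text
the job is handed in; nothing more can be done
the job is handed in; nothing more can be done
```

The jig is locked: the pin is home, the red clip is through it with its bow sprung over, and the job was handed in at about 24 s. No verdict is reported.

- **Pin:** I pushed it home with the closed fingers. It needed about 5 N to slide, travelled roughly 52 mm, and was confirmed at the stop by 16.5 N with no further movement. I didn't re-measure it after the clip went in.
- **Clip:** I pinched the coil, lifted it out of the stand and lowered the leg into the hole without resistance. The bow took up to about 6.5 N to pass the pin, then pulled in. The collar seated at about 10 N, with the tool at 103.3 mm height against 104 expected.
- **Last views, after letting go:**
  - The collar is on the pin, the leg comes out below it and the bow is around its side.
  - The coil is upright, leaning about 0.06 rad.
  - The gripper is clear, with contact force near zero. The can and magnet look unmoved in the wrist view, as does the part of the brush it shows.

**Disagreements:**
- The scene camera put the leg tip about 2 mm higher, or about 3 mm further back in x, than the wrist-camera and tool estimate. Feeling for the hole showed the wrist-based estimate was right.
- The coil's top measured about 1.5 mm lower than nominal, which is within the cameras' stated accuracy.

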